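# Clip the tube holder onto the rinse rail and load it

### The arm

A 7-joint arm with a two-finger parallel gripper is mounted at the origin on a cart in front of the work surface, level with it; the furniture and walls round the work are solid. World frame = base frame: x ahead of the robot, y to its left, z up, the work surface at z = 0. Lengths are in m, angles in rad, forces in N, time in s.
With the tool pointing down it reaches from about 0.425 to 0.925 m from the base axis. Payload 6.8 kg.
Tool frame: the origin (TCP) lies at the very end of the fingers, on their centre line; the grasp point (between the pads) lies 19 mm behind it; z points along the fingers, y is the line along which they close (so a half turn about z gives the same grasp; the last joint's range is limited). The gripper opens to 85 mm and grips with 20 to 120 N. Pads are 22 mm wide; open, the fingers measure 114 mm over their backs; the gripper's body (76 mm by 85 mm) begins 54 mm behind the grasp point. The pads swing forward as they close: fully open they stand 13 mm farther back than shut.
Start: joints at [1.073, 0.477, 0.022, 1.555, -0.011, 1.109, -0.083], TCP at [0.257, -0.624, 0.193] pointing down, gripper open.
Joint ranges: [-2.96, 2.96], [-0.34, 2.1], [-1.41, 1.46], [0.24, 2.44], [-1.37, 4.51], [0.17, 1.92], [-2.96, 2.96]. Speed limits (rad/s): [2.39, 2.39, 3.14, 3.14, 3.14, 3.14, 3.14].

### API

Orientations are given as a unit quaternion [w, x, y, z].
In Python, from station import get_obs, read_camera, hand_in gives the robot as it stands.
- The arm moves only by the tool arm_command, never from a script. Its argument "commands" is one flat list of numbers, 7 for each row, row after row: the shift along the tool's x, y, z in m, then the turn, a rotation vector about the tool's x, y, z in degrees, then the opening, from 0 (shut) to 1 (fully open). In form: [tx, ty, tz, rx, ry, rz, fingers, tx, ty, tz, rx, ry, rz, fingers, ...]. A call has 1 to 8 rows; each row is the pose to reach, as a shift and turn from the pose commanded when the call began, along the tool's axes at that moment; what a row does not reach only later rows make up. A row lasts 1/10 s, in which the tool goes at most 50 mm and 8.59 degrees, less where a joint would pass 70% of its speed; a pose out of reach is approached as far as the arm can. A call with a gripper value outside its range is refused whole. The fingers move at their own pace and stop on an object; "force" is the grip in N (left out, the last holds). Time passes only in rows, so rows that repeat a pose let the fingers close. It gives the time, the measured TCP pose, the force, the opening and the grip force at its end, in the units of the state.
- get_obs(): the state, without advancing time (a new reading comes with each control period).
- read_camera(name): name is "scene" or "side" or "wrist"; returns a dict with "img" (480x640x3 uint8, red, green, blue), "camera_matrix" (3x3 intrinsics, pixels), "pose" (4x4, takes a point from camera to world coordinates). Camera axes: x right, y down, z forward; pixel columns grow to the right and rows downward; lengths in m; the calibration is good to about 2 mm. A picture is of the moment at which its call begins. There is no depth.
- hand_in(): hands the job in; it is judged then, once.
The state is a dict: "t": time; "q": joint angles; "joint_vel": joint speeds; "joint_torque": joint torques, N m; "eef_pos": TCP position; "tool_rot": TCP orientation; "contact_force": force on the tool from outside, world axes, zero at the start; "torque": the same for the moment, N m; "gripper_width": opening from 0.0 (shut) to 1.0 (fully open); "grasp_force": force on a finger pad.
Only numpy, scipy, OpenCV 4.12 (cv2) and the standard library are available. Lean on these libraries where they do the work, as an engineer would, in place of code of your own. Each camera call takes 0.05 s, during which the arm holds its last target. There are 200 camera calls.

### The job

Fit the loose white tube holder onto the rail stand: lower its plate over the two locating pins and push it down until both spring arms have snapped under the round bar and the plate sits flush on both posts. Then stand the capped tube upright in the holder's socket, all the way down, and let go. Keep the tube upright throughout and do not disturb the bottle, beaker and mug.

Things in the scene. Friction and masses are not known exactly. Their poses are not given: they have to be found in the camera images.
- rail_stand: Aluminium stand fixed to the counter: foot plate 80 (x) x 190 (y) x 8 mm, two square posts 26 mm wide, 50 mm high at y = -70 and +70 mm; between them a round steel bar, diameter 20 mm, along y, axis 32 mm above the counter. On each post top, at its centre, a locating pin 8 mm thick, 26 mm tall, its top 7 mm a cone down to 2 mm. Origin: centre of the underside; z up.
- rail_seat (a point): On rail_stand: the point midway between the two post tops, 50 mm above the counter; axes as rail_stand. The plate's underside must come to rest here.
- tube_holder: Loose holder, 0.2 kg; a half turn about z changes nothing. Plate 60 (x) x 168 (y) x 6 mm, two 11 mm through holes at y = -70, +70 mm; on its centre a block 46 x 46 x 45 mm, sides along x, y, to grip (best across x, the plate's short way). Four legs 8 mm thick at x +-25.5, y +-45 mm; starts standing on them. Origin: centre, level with the feet; plate underside at z 36, top 42, block top 87 mm.
- holder_under (a point): On tube_holder: centre of the plate's underside, 36 mm above the feet. When seated it lies on rail_seat, so the feet hang 14 mm above the counter.
- socket_floor (a point): On tube_holder: centre of the socket's floor, 49 mm above the holder's origin. The socket is 32 mm in diameter and 38 mm deep.
- socket_mouth (a point): On tube_holder: centre of the socket's mouth in the block's top face, 87 mm above the holder's origin.
- clip_arm_a (a joint): Hinge of the sprung clip arm on the +x side under the plate, rad: 0 relaxed, positive spread outward, 0.4 most. 30 mm wide, hangs 31 mm down; inward lip of radius 4 mm, centre 11.5 mm from the middle plane, 27 mm below the plate. Lips meet the bar 17 mm above the seat (pins already in the holes), spread 0.1 rad at its widest, then spring back under it. Takes a push of about 15 N.
- clip_arm_b (a joint): The same for the arm on the -x side of tube_holder.
- rinse_tube: Capped tube, the only one, standing upright on the counter; 122 mm tall, about 50 g, body 28 mm in diameter, cap 35 mm in diameter over the top 14 mm. Origin: centre of its underside; z up along the tube. Grip it by the cap or the upper body.
- bottle: Bystander: screw-cap bottle 54 mm in diameter, 105 mm high, behind the stand. Origin at the centre of its underside.
- beaker: Bystander: clear beaker 56 mm in diameter, 70 mm high, behind the stand. Origin at the centre of its underside.
- mug: Bystander: mug, 81 x 113 mm with handle, 101 mm high, behind and to the right. Origin at the centre of its underside.
Things that resemble listed ones, but are neither listed nor needed, are in the scene too. Leave any brown or green look-alike of the rinse_tube alone.

How it is judged:
On the way, in this order (a step that is already met when the one before it is completed fails the run):
1. the holder is snapped on: plate flush on the posts over the pins, both arms sprung back under the bar (horizontal distance between holder_under and rail_seat below 0.004 m and z of holder_under in the frame of rail_seat below 0.0025 m and angle between the y axis of tube_holder and the y axis of rail_stand, either way round below 0.06 rad and angle between the z axis of tube_holder and the z axis of rail_stand, either way round below 0.04 rad and value of joint each of clip_arm_a, clip_arm_b below 0.08 rad), for 0.2 s.
2. the tube stands in the socket on its floor (horizontal distance between rinse_tube and socket_floor below 0.006 m and z of rinse_tube in the frame of socket_floor below 0.004 m), for 0.2 s.
At the end, for the whole second after the job is handed in: Holder plate within 4 mm of the seat centre, 2.5 mm of the post tops, in line with the bar (0.06 rad, either way round), level (0.04 rad), both clip arms under 0.08 rad; tube upright (0.15 rad) in the socket, within 6 mm of its centre and 4 mm of its floor; both at rest (all of step 1 and all of step 2 and z of holder_under in the frame of rail_seat above -0.003 m and z of rinse_tube in the frame of socket_floor above -0.004 m and angle between rinse_tube's own z axis and vertical below 0.15 rad and linear speed of each of rinse_tube, tube_holder below 0.02 m/s); the robot touches nothing.
It fails at once if the tube is tipped by more than 0.6 rad (angle between rinse_tube's own z axis and vertical above 0.6 rad).
It fails at once if the bottle, beaker or mug is moved by more than 30 mm or knocked over (distance of any of bottle, beaker, mug from where it was at the start of the episode above 0.03 m or angle between any of bottle, beaker, mug's own z axis and vertical above 0.5 rad).
It also fails if it takes over 54 s, if anything falls off the work surface, if the arm or the gripper's body presses on something with over 40 N, if the wrist force passes 120 N, or if a joint passes its speed limit or range.

## Working session

There is one attempt and no reset: what is moved stays moved. The work goes in short steps, Python scripts to look and compute and a tool call to move; the robot and the scene stay as the last step left them, time stands still between calls to the robot, and variables do not carry over. Pictures are saved under pics/ and viewed, at most 10 in all, crops included, and the job is handed in when it is done.

Besides the shell and the picture viewer there is one more tool, called after "Call:" as name(argument=value, ...) on one line, values as JSON. arm_command: Moves the arm, as the interface text tells. Its arguments: {"type":"object","properties":{"commands":{"type":"array","items":{"type":"number"}},"force":{"type":"number"}},"required":["commands"]}

```bash
mkdir -p pics && cat > h.py <<'E'
import numpy as np, cv2
from station import get_obs, read_camera
def grab(n,save=None):
    c=read_camera(n)
    if save: cv2.imwrite('pics/'+save,cv2.cvtColor(c['img'],cv2.COLOR_RGB2BGR))
    np.savez(''+n+'.npz',**c); return c
def ray(c,uv):
    d=np.linalg.inv(c['camera_matrix'])@np.array([uv[0],uv[1],1.]); P=np.array(c['pose'])
    d=P[:3,:3]@d; return P[:3,3],d/np.linalg.norm(d)
def onz(c,uv,z):
    o,d=ray(c,uv); return o+d*(z-o[2])/d[2]
def tri(L):
    A=0;b=0;R=[]
    for c,uv in L:
        o,d=ray(c,uv); M=np.eye(3)-np.outer(d,d); A=A+M; b=b+M@o; R.append((o,d))
    p=np.linalg.solve(A,b); return p,[round(float(np.linalg.norm(np.cross(p-o,d)))*1000,1) for o,d in R]
def proj(c,p):
    P=np.linalg.inv(c['pose']); x=c['camera_matrix']@(P[:3,:3]@p+P[:3,3]); return x[:2]/x[2]
E
python3 - <<'E'
from h import *
a=grab('scene','scene0.png');b=grab('side','side0.png')
for c in(a,b): print(c['pose'].round(3).tolist(),c['camera_matrix'].round(1).tolist())
o=get_obs();print({k:np.round(v,4).tolist() for k,v in o.items()})
E
```

```text
[[-0.667, -0.432, 0.608, 0.058], [-0.745, 0.391, -0.54, 0.363], [-0.005, -0.813, -0.582, 0.577], [0.0, 0.0, 0.0, 1.0]] [[441.9, 0.0, 317.8], [0.0, 441.9, 233.3], [0.0, 0.0, 1.0]]
[[-0.919, -0.224, 0.324, 0.236], [-0.394, 0.506, -0.767, 0.677], [0.008, -0.833, -0.554, 0.669], [0.0, 0.0, 0.0, 1.0]] [[543.0, 0.0, 331.8], [0.0, 543.0, 234.4], [0.0, 0.0, 1.0]]
{'t': 0.1, 'q': [1.0729, 0.4777, 0.0224, 1.5564, -0.0115, 1.1093, -0.0831], 'joint_vel': [0.0, -0.0006, -0.0009, -0.0034, -0.0005, 0.0003, -0.001], 'joint_torque': [0.0045, -59.7759, 1.6136, -28.1954, 0.0128, 0.005, -0.0], 'eef_pos': [0.2563, -0.6238, 0.1921], 'tool_rot': [-0.0008, 0.9811, 0.1937, -0.0002], 'contact_force': [0.4139, -0.0558, 0.1808], 'torque': [0.013, 0.0089, -0.0075], 'grasp_force': 0.0, 'gripper_width': 0.9978}
```

View pics/scene0.png

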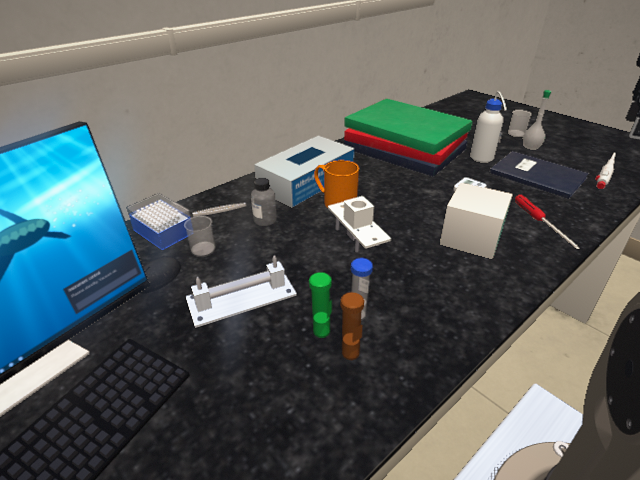

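View pics/side0.png

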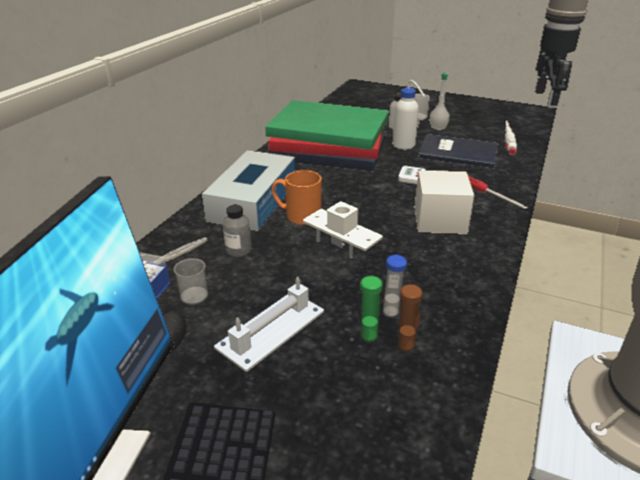

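The scene picture shows the stand at (241,297), the loose holder at (358,218) and the blue-capped clear tube at (361,268). In the side picture they are at (270,325), (343,225) and (397,264).

Things that could be taken for the tube:
- the green tube at (320,282)
- the brown tube at (352,300)
- the blue-capped white bottle at (494,105)

The white box at (477,220) could be taken for the holder. By the description I choose the clear tube with the blue cap and the plate with the block. Next is a close crop to check.

```bash
python3 - <<'E'
from h import *
a=cv2.imread('pics/scene0.png');b=cv2.imread('pics/side0.png')
def cr(i,x,y,w=100,h=75): return cv2.resize(i[y:y+h,x:x+w],(400,300),interpolation=cv2.INTER_CUBIC)
top=np.hstack([cr(a,312,185),cr(b,295,190)])
def cr2(i,x,y): return cv2.resize(i[y:y+90,x:x+120],(400,300),interpolation=cv2.INTER_CUBIC)
bot=np.hstack([cr2(a,182,245),cr2(b,210,272)])
cv2.imwrite('pics/c1.png',np.vstack([top,bot]))
top=np.hstack([cr2(a,300,255),cr2(b,345,250)])
cv2.imwrite('pics/c2.png',top)
E
```

```text
(no output)
```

View pics/c1.png

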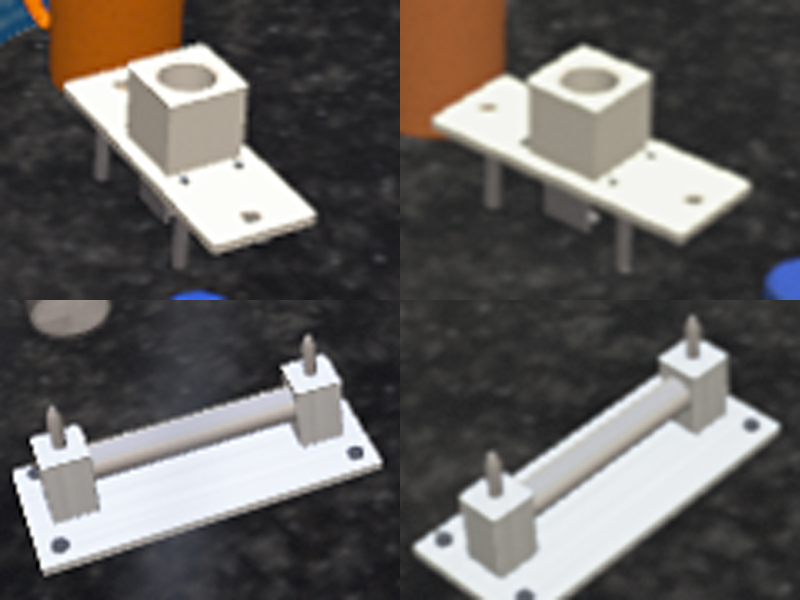

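View pics/c2.png

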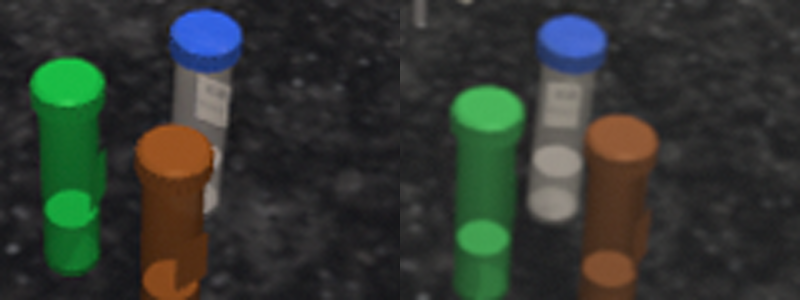

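The close crops confirm both choices. The holder has a plate with holes at crop (250,216) and (122,84) and a socketed block. The stand's two pin tips are at (53,407) and (308,336). The tube is clear with a blue cap at (207,32), next to the green and brown ones, which I will leave alone.

```bash
python3 - <<'E'
from h import *
a=dict(np.load('scene.npz'));b=dict(np.load('side.npz'))
def T(n,p,q,s,oa,ob):
    f=lambda p,o:((p[0]+.5)/s-.5+o[0],(p[1]+.5)/s-.5+o[1])
    x,r=tri([(a,f(p,oa)),(b,f(q,ob))]);print(n,x.round(4),r);return x
H=(4,(312,185),(295,190));S=(10/3,(182,245),(210,272));C=(10/3,(300,255),(345,250))
T('socket',(187,77),(190,80),*H)
h1=T('hole near',(250,216),(294,199),*H);h2=T('hole far',(122,84),(87,106),*H)
for p,q in zip([(128,67),(205,44),(247,86),(165,108)],[(130,69),(182,45),(252,75),(198,107)]):T('blk',p,q,*H)
p1=T('tipL',(53,107),(91,152),*S);p2=T('tipR',(308,36),(293,17),*S)
q1=T('baseL',(58,146),(93,193),*S);q2=T('baseR',(309,74),(294,50),*S)
T('cap',(207,32),(172,38),*C)
ang=lambda v:np.degrees(np.arctan2(v[1],v[0]))
print('yaw of y axis: holder',ang(h1-h2),'stand',ang(p1-p2),ang(q1-q2),(p1+p2)/2,(q1+q2)/2,(h1+h2)/2)
# rough bystanders
print('mug',onz(a,(341,205),0),onz(b,(304,220),0),'bottle',onz(b,(237,253),0),'green',onz(a,(322,333),0),'brown',onz(a,(351,354),0),onz(b,(407,346),0),'beaker',onz(b,(193,300),0),'box',onz(a,(470,250),0),onz(b,(445,230),0))
w=grab('wrist');P=w['pose'];o=get_obs();from scipy.spatial.transform import Rotation as R
Rt=R.from_quat(o['tool_rot'],scalar_first=True).as_matrix();print('tool',Rt.round(3).tolist());print('cam in tool',(Rt.T@(P[:3,3]-o['eef_pos'])).round(4),(Rt.T@P[:3,:3]).round(3).tolist(),w['camera_matrix'][0,0])
E
```

```text
socket [ 0.5944 -0.2283  0.0845] [0.3, 0.3]
hole near [ 0.5272 -0.208   0.0403] [0.1, 0.1]
hole far [ 0.6638 -0.25    0.0389] [0.2, 0.2]
blk [ 0.6203 -0.2103  0.0905] [3.3, 3.3]
blk [ 0.6125 -0.2612  0.0837] [0.1, 0.1]
blk [ 0.5655 -0.2431  0.0863] [0.1, 0.1]
blk [ 0.5751 -0.1919  0.0917] [1.1, 1.1]
tipL [0.6278 0.135  0.0738] [0.3, 0.3]
tipR [0.5848 0.0024 0.075 ] [0.1, 0.1]
baseL [0.6283 0.1365 0.0476] [0.7, 0.7]
baseR [0.5834 0.0044 0.0522] [1.9, 1.9]
cap [ 0.4254 -0.0584  0.117 ] [0.9, 0.9]
yaw of y axis: holder 162.915962487052 stand 72.0383519912739 71.24804426420236 [0.60628566 0.06867216 0.07437549] [0.60587042 0.07043383 0.04989441] [ 0.59551289 -0.22897638  0.03963272]
mug [ 0.71182421 -0.29457645  0.        ] [ 0.70911612 -0.27962921  0.        ] bottle [ 0.78157053 -0.1041197   0.        ] green [0.43849254 0.01686864 0.        ] brown [0.37399962 0.01183856 0.        ] [0.37445308 0.01316224 0.        ] beaker [0.77716422 0.05956034 0.        ] box [ 0.39832205 -0.37153447  0.        ] [ 0.39979745 -0.37047597  0.        ]
tool [[0.925, 0.38, -0.001], [0.38, -0.925, 0.001], [-0.0, -0.001, -1.0]]
cam in tool [ 0.0757 -0.0013 -0.1795] [[0.001, -0.955, -0.298], [1.0, 0.001, 0.0], [-0.0, -0.298, 0.955]] 376.8215429223514
```

```bash
cat >> h.py <<'E'
from scipy.spatial.transform import Rotation as R
def go(x,y,z,yaw_x):
    """print shift/turn in tool axes to world TCP with tool x at azimuth yaw_x deg, pointing down"""
    o=get_obs(); r=R.from_quat(o['tool_rot'],scalar_first=True)
    t=r.inv().apply(np.array([x,y,z])-o['eef_pos'])
    g=R.from_euler('z',yaw_x,degrees=True)*R.from_euler('x',180,degrees=True)
    print('t',round(float(o['t']),2),'shift',t.round(4),'turn',np.degrees((r.inv()*g).as_rotvec()).round(2),'F',o['contact_force'].round(1),'w',o['gripper_width'].round(3),o['grasp_force'])
E
python3 -c "
from h import *
go(.595,-.2285,.21,-17.1)"
```

```text
Traceback (most recent call last):
  File "h.py", line 25, in go
    print('t',round(float(o['t']),2),'shift',t.round(4),'turn',np.degrees((r.inv()*g).as_rotvec()).round(2),'F',o['contact_force'].round(1),'w',o['gripper_width'].round(3),o['grasp_force'])
                                                                                                                                                ^^^^^^^^^^^^^^^^^^^^^^^^
AttributeError: 'float' object has no attribute 'round'
```

```bash
sed -i "s/o\['gripper_width'\].round(3)/round(o['gripper_width'],3)/" h.py
python3 -c "
from h import *
go(.595,-.2285,.21,-17.1)"
```

```text
t 0.15 shift [ 0.4636 -0.2371 -0.0175] turn [-7.000e-02  3.000e-02  3.943e+01] F [-0.2 -0.3 -0.6] w 0.999 0.0
```

Call:
arm_command(commands=[0.4636, -0.2371, -0.0175, 0, 0, 39.4, 1, 0.4636, -0.2371, -0.0175, 0, 0, 39.4, 1, 0.4636, -0.2371, -0.0175, 0, 0, 39.4, 1, 0.4636, -0.2371, -0.0175, 0, 0, 39.4, 1, 0.4636, -0.2371, -0.0175, 0, 0, 39.4, 1, 0.4636, -0.2371, -0.0175, 0, 0, 39.4, 1, 0.4636, -0.2371, -0.0175, 0, 0, 39.4, 1, 0.4636, -0.2371, -0.0175, 0, 0, 39.4, 1], force=40)

```text
t: 0.95
eef_pos: [0.5159, -0.3208, 0.2063]
tool_rot: [0.0, 0.989, -0.148, -0.0]
contact_force: [1.2, -0.1, -0.1]
gripper_width: 0.999
grasp_force: 0.0
```

```bash
python3 -c "
from h import *
go(.595,-.2285,.21,-17.1)"
```

```text
t 0.95 shift [ 0.0485 -0.1114 -0.0037] turn [0.   0.01 0.03] F [ 1.2 -0.1 -0.1] w 0.999 0.0
```

Call:
arm_command(commands=[0.04, -0.09, -0.003, 0, 0, 0, 1, 0.04, -0.09, -0.003, 0, 0, 0, 1, 0.04, -0.09, -0.003, 0, 0, 0, 1, 0.04, -0.09, -0.003, 0, 0, 0, 1, 0.04, -0.09, -0.003, 0, 0, 0, 1, 0.04, -0.09, -0.003, 0, 0, 0, 1])

```text
t: 1.55
eef_pos: [0.5785, -0.2502, 0.2093]
tool_rot: [0.0, 0.989, -0.15, -0.0]
contact_force: [1.3, -0.1, 0.6]
gripper_width: 1.001
grasp_force: 0.0
```

```bash
python3 -c "
from h import *
go(.595,-.2285,.21,-17.1)
grab('wrist','w1.png')"
```

```text
t 1.55 shift [ 0.0094 -0.0256 -0.0008] turn [ 0.05  0.03 -0.14] F [ 1.3 -0.1  0.6] w 1.001 0.0
```

View pics/w1.png

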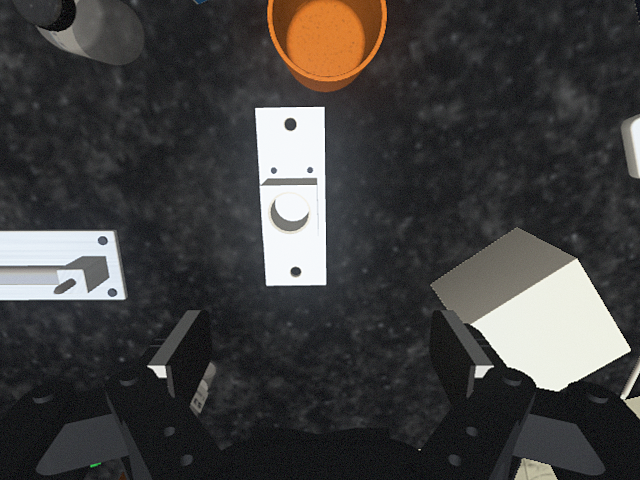

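Wrist view: the holder's holes are at (290,124) and (296,272) and the socket mouth is at (290,213). The mug is above at (328,40) and the stand's right post is at the left, around (85,275).

```bash
cat >> h.py <<'E'
def white(c,z,box):
    """rect fit + dark hole centroids of the bright blob inside box"""
    g=cv2.cvtColor(c['img'],cv2.COLOR_RGB2GRAY); x0,y0,x1,y1=box
    m=np.zeros_like(g); m[y0:y1,x0:x1]=(g[y0:y1,x0:x1]>120)
    cs,hi=cv2.findContours(m,cv2.RETR_CCOMP,cv2.CHAIN_APPROX_NONE)
    out=[]
    for k,q in enumerate(cs):
        if len(q)>10:
            M=cv2.moments(q)
            if M['m00']>20: uv=np.array([M['m10'],M['m01']])/M['m00']; out.append((hi[0][k][3]>=0,round(M['m00']),uv.round(1).tolist(),onz(c,uv,z).round(4).tolist()))
    return out
E
python3 - <<'E'
from h import *
c=dict(np.load('wrist.npz'))
for r in white(c,.042,(240,95,345,300)): print(r)
s=dict(np.load('side.npz'));a=dict(np.load('scene.npz'))
f=lambda p,o,k:((p[0]+.5)/k-.5+o[0],(p[1]+.5)/k-.5+o[1])
for n,p,q,w in[('near',(250,216),(294,199),(295.8,272)),('far',(122,84),(87,106),(290.2,124.5))]:
    print(n,tri([(a,f(p,(312,185),4)),(s,f(q,(295,190),4)),(c,w)]))
print(onz(c,(290,213),.087))
E
```

```text
(np.False_, 96, [292.6, 181.4], [0.6107, -0.2333, 0.042])
(np.False_, 11450, [292.4, 193.9], [0.5998, -0.2295, 0.042])
(np.True_, 86, [295.3, 271.2], [0.526, -0.2079, 0.042])
(np.True_, 24, [291.6, 229.5], [0.5676, -0.2179, 0.042])
(np.True_, 34, [284.3, 227.2], [0.5718, -0.212, 0.042])
(np.True_, 50, [303.9, 220.2], [0.5728, -0.232, 0.042])
(np.True_, 184, [277.9, 216.2], [0.5837, -0.2097, 0.042])
(np.True_, 368, [289.9, 181.6], [0.6113, -0.2309, 0.042])
(np.True_, 26, [309.6, 169.7], [0.6161, -0.2514, 0.042])
(np.True_, 30, [273.2, 170.3], [0.6255, -0.2196, 0.042])
(np.True_, 129, [290.0, 123.9], [0.6591, -0.247, 0.042])
near (array([ 0.52604337, -0.20727944,  0.04136923]), [0.5, 1.0, 1.4])
far (array([ 0.66021311, -0.24633699,  0.041936  ]), [0.4, 1.7, 1.8])
[ 0.59198471 -0.22810357  0.087     ]
```

```bash
python3 -c "
from h import *
go(.5925,-.2275,.13,-16.4)"
```

```text
t 1.6 shift [ 0.0066 -0.0257  0.0793] turn [ 0.04  0.02 -0.83] F [ 0.2 -0.8 -0.3] w 0.999 0.0
```

Call:
arm_command(commands=[0.007, -0.026, 0.04, 0, 0, -0.8, 1, 0.007, -0.026, 0.07, 0, 0, -0.8, 1, 0.007, -0.026, 0.1, 0, 0, -0.8, 1, 0.007, -0.026, 0.12, 0, 0, -0.8, 1, 0.007, -0.026, 0.12, 0, 0, -0.8, 1, 0.007, -0.026, 0.12, 0, 0, -0.8, 1])

```text
t: 2.2
eef_pos: [0.5938, -0.2264, 0.0898]
tool_rot: [0.0, 0.99, -0.142, 0.0]
contact_force: [0.6, 0.3, -0.1]
gripper_width: 0.998
grasp_force: 0.0
```

```bash
python3 -c "
from h import *
go(.5925,-.2275,.05,-16.4)"
```

```text
t 2.2 shift [-0.001   0.0014  0.0398] turn [ 0.02 -0.01  0.06] F [ 0.6  0.3 -0.1] w 0.998 0.0
```

Call:
arm_command(commands=[-0.001, 0.001, 0.02, 0, 0, 0, 1, -0.001, 0.001, 0.039, 0, 0, 0, 1, -0.001, 0.001, 0.039, 0, 0, 0, 1, -0.001, 0.001, 0.039, 0, 0, 0, 0.5, -0.001, 0.001, 0.039, 0, 0, 0, 0, -0.001, 0.001, 0.039, 0, 0, 0, 0, -0.001, 0.001, 0.039, 0, 0, 0, 0, -0.001, 0.001, 0.039, 0, 0, 0, 0], force=60)

```text
t: 3.0
eef_pos: [0.593, -0.2263, 0.0508]
tool_rot: [0.0, 0.99, -0.141, 0.0]
contact_force: [0.6, -0.1, -0.5]
gripper_width: 0.148
grasp_force: 0.0
```

Call:
arm_command(commands=[0, 0, 0, 0, 0, 0, 0, 0, 0, 0, 0, 0, 0, 0, 0, 0, 0, 0, 0, 0, 0, 0, 0, 0, 0, 0, 0, 0], force=60)

```text
t: 3.4
eef_pos: [0.5927, -0.2262, 0.0503]
tool_rot: [0.0, 0.99, -0.141, -0.0]
contact_force: [0.5, -0.3, 0.3]
gripper_width: 0.0
grasp_force: 0.0
```

```bash
python3 - <<'E'
from h import *
a=grab('scene')['img'];b=grab('side')['img'];w=grab('wrist')['img']
cv2.imwrite('pics/x1.png',np.hstack([cv2.resize(i,(400,300)) for i in (cv2.cvtColor(w,cv2.COLOR_RGB2BGR),cv2.cvtColor(b[130:310,240:480],cv2.COLOR_RGB2BGR))]))
E
```

```text
(no output)
```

View pics/x1.png

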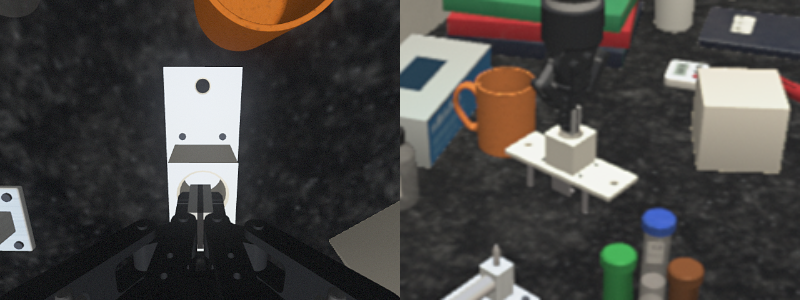

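The gripper shut completely. The wrist view shows the fingers shut over the socket at (200,210), and the side view shows them standing over the socket at (575,120). The holder has not moved. I'll check where the fingers really are against the reported TCP.

```bash
python3 - <<'E'
from h import *
o=get_obs();t=o['eef_pos'];print(t,o['q'])
ims=[]
for n,(x,y) in(('scene',(308,140)),('side',(292,145))):
    c=dict(np.load(n+'.npz'));i=cv2.cvtColor(c['img'],cv2.COLOR_RGB2BGR)
    k=4;j=cv2.resize(i[y:y+100,x:x+100],None,fx=k,fy=k,interpolation=cv2.INTER_CUBIC)
    for m,dz in enumerate((0,.02,.04,.06,.08,.1)):
        p=(proj(c,np.array(t)+[0,0,dz])-[x,y]+.5)*k-.5
        print(n,dz,p.round(1)); cv2.drawMarker(j,tuple(int(v) for v in p-np.array([0,0])),(0,0,255),cv2.MARKER_TILTED_CROSS,8,1)
    ims.append(j)
cv2.imwrite('pics/x2.png',np.hstack(ims))
w=dict(np.load('wrist.npz'));print('hole',onz(w,(325,138),.042),'tcp px',proj(w,np.array(t)))
for r in white(w,.042,(240,95,400,300)): print(r)
E
```

```text
[ 0.59274961 -0.22615288  0.05031516] [ 0.27846464  0.56807553 -0.01669264  1.76966793  0.01244139  0.80402157
 -1.59893478]
scene 0 [199.4 314.3]
scene 0.02 [201.2 282.9]
scene 0.04 [203.  250.8]
scene 0.06 [204.9 217.8]
scene 0.08 [206.8 183.9]
scene 0.1 [208.8 149.2]
side 0 [202.2 317.4]
side 0.02 [202.9 285.3]
side 0.04 [203.6 252.5]
side 0.06 [204.4 219.1]
side 0.08 [205.1 185. ]
side 0.1 [205.9 150.2]
hole [ 0.65871337 -0.24724371  0.042     ] tcp px [321.11261792 278.11330409]
(np.False_, 19285, [323.7, 191.9], [0.6339, -0.2394, 0.042])
(np.True_, 100, [355.7, 218.4], [0.6162, -0.2514, 0.042])
(np.True_, 100, [291.5, 218.3], [0.6254, -0.2199, 0.042])
(np.True_, 418, [323.9, 137.1], [0.6592, -0.2469, 0.042])
```

View pics/x2.png

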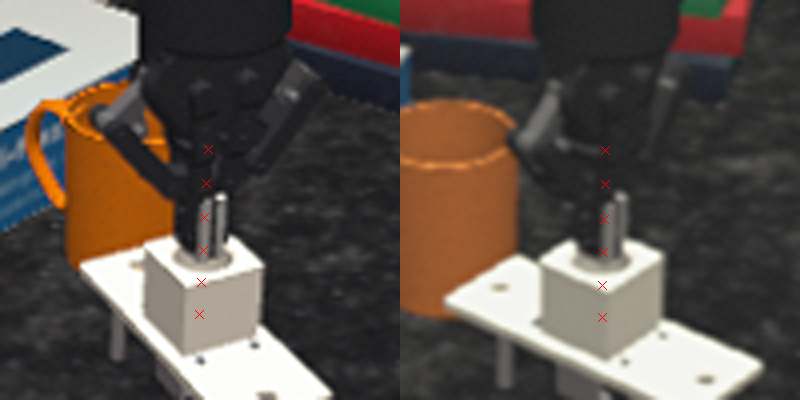

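Call:
arm_command(commands=[0, 0, -0.04, 0, 0, 0, 0, 0, 0, -0.08, 0, 0, 0, 0, 0, 0, -0.09, 0, 0, 0, 0, 0, 0, -0.09, 0, 0, 0, 0, 0, 0, -0.09, 0, 0, 0, 0])

```text
t: 4.05
eef_pos: [0.592, -0.2259, 0.1393]
tool_rot: [-0.0, 0.99, -0.141, -0.001]
contact_force: [-0.5, 0.4, -0.7]
gripper_width: -0.002
grasp_force: 0.0
```

```bash
python3 - <<'E'
from h import *
o=get_obs();t=o['eef_pos'];print(t,o['gripper_width'])
ims=[]
for n,(x,y) in(('scene',(308,130)),('side',(292,135))):
    c=grab(n);i=cv2.cvtColor(c['img'],cv2.COLOR_RGB2BGR)
    k=4;j=cv2.resize(i[y:y+100,x:x+100],None,fx=k,fy=k,interpolation=cv2.INTER_CUBIC)
    for dz in (0,.02,.04):
        p=(proj(c,np.array(t)+[0,0,dz])-[x,y]+.5)*k-.5
        cv2.drawMarker(j,tuple(int(v) for v in p),(0,0,255),cv2.MARKER_TILTED_CROSS,8,1)
    ims.append(j)
cv2.imwrite('pics/x3.png',np.hstack(ims))
E
```

```text
[ 0.59203823 -0.22594535  0.139338  ] -0.002274660081758028
```

View pics/x3.png

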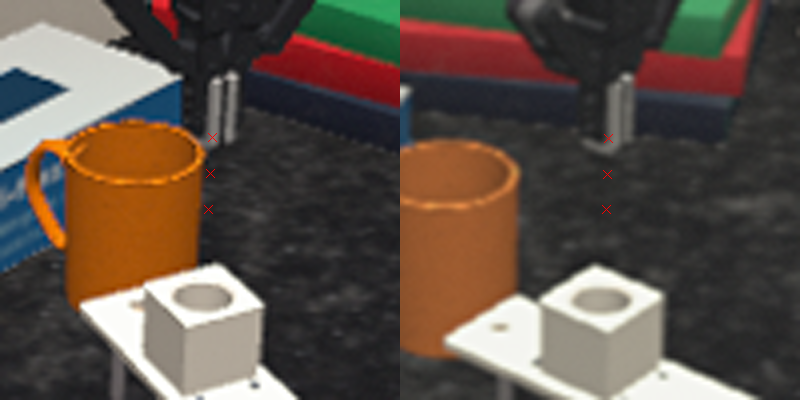

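The crosses mark the reported TCP and points 20 and 40 mm above it. The visible fingertips end near scene (220,142) and side (610,150), about 35 mm above the reported TCP. So the real tip is higher than reported. I'll quantify it.

```bash
python3 - <<'E'
from h import *
a=dict(np.load('scene.npz'));b=dict(np.load('side.npz'))
f=lambda p,o:((p[0]+.5)/4-.5+o[0],(p[1]+.5)/4-.5+o[1])
t=np.array(get_obs()['eef_pos'])
for p,q in[((237,140),(233,144)),((235,73),(233,75)),((216,143),(215,150)),((215,78),(214,80))]:
    x,r=tri([(a,f(p,(308,130))),(b,f(q,(292,135)))]);print((x-t).round(4),r)
w=grab('wrist')
g=cv2.cvtColor(w['img'],cv2.COLOR_RGB2GRAY)
print('tcp px',proj(w,t),proj(w,t+[0,0,.035]), 'cam-tcp',(w['pose'][:3,3]-t).round(4))
print(g[230:440:6,321].tolist())
print(g[230:440:6,300].tolist())
E
```

```text
[-0.0105 -0.0058  0.0398] [1.8, 1.8]
[-0.0117  0.0002  0.0789] [0.8, 0.8]
[-0.0041  0.0024  0.0388] [1.7, 1.7]
[-0.004   0.0055  0.0762] [0.0, 0.0]
tcp px [321.11078918 278.10884855] [321.29965944 310.18726496] cam-tcp [ 0.0728 -0.0207  0.1794]
[248, 248, 248, 252, 125, 122, 106, 249, 249, 248, 246, 44, 52, 55, 51, 48, 48, 40, 40, 70, 69, 68, 69, 62, 63, 61, 64, 60, 35, 34, 27, 38, 23, 30, 18]
[240, 183, 110, 109, 228, 244, 247, 248, 248, 246, 247, 248, 247, 37, 41, 59, 60, 64, 72, 41, 43, 31, 28, 27, 23, 26, 27, 30, 26, 6, 25, 28, 26, 64, 23]
```

The pads triangulate to 39–78 mm above the reported TCP. That is exactly one pad length (38 mm), so the real tips sit about 38 mm behind the reported TCP. I'll apply this offset from now on and watch the force on the way down.

```bash
python3 -c "
from h import *
go(.5925,-.2275,.05,-16.4)
w=dict(np.load('wrist.npz'));o=get_obs();t=np.array(o['eef_pos']);r=R.from_quat(o['tool_rot'],scalar_first=True)
for d in (.03,.034,.038,.042): print(d,proj(w,t+r.apply([.011,0,-d])))"
```

```text
t 4.2 shift [0.0016 0.0014 0.0885] turn [0.   0.18 0.14] F [-0.5 -0.1  0.1] w 0.002 0.0
0.03 [321.40376635 281.24323829]
0.034 [321.432841   285.01421535]
0.038 [321.46335546 288.97193667]
0.042 [321.49541941 293.13062622]
```

Call:
arm_command(commands=[0, 0.001, 0, 0, 0, 0, 1, 0, 0.001, 0, 0, 0, 0, 1, 0, 0.001, 0, 0, 0, 0, 1, 0, 0.001, 0, 0, 0, 0, 1, 0, 0.001, 0, 0, 0, 0, 1, 0, 0.001, 0.04, 0, 0, 0, 1, 0, 0.001, 0.08, 0, 0, 0, 1, 0, 0.001, 0.09, 0, 0, 0, 1])

```text
t: 5.0
eef_pos: [0.5893, -0.226, 0.0463]
tool_rot: [-0.001, 0.99, -0.141, -0.004]
contact_force: [0.6, 0.5, -0.5]
gripper_width: 1.0
grasp_force: 0.0
```

Call:
arm_command(commands=[0, 0, 0.01, 0, 0, 0, 1, 0, 0, 0.015, 0, 0, 0, 1, 0, 0, 0.015, 0, 0, 0, 1])

```text
t: 5.3
eef_pos: [0.5932, -0.2273, 0.0361]
tool_rot: [0.0, 0.99, -0.141, 0.001]
contact_force: [-0.3, -0.3, 0.3]
gripper_width: 1.0
grasp_force: 0.0
```

Call:
arm_command(commands=[0, 0, 0.008, 0, 0, 0, 1, 0, 0, 0.016, 0, 0, 0, 1, 0, 0, 0.024, 0, 0, 0, 1, 0, 0, 0.024, 0, 0, 0, 1, 0, 0, 0.024, 0, 0, 0, 0, 0, 0, 0.024, 0, 0, 0, 0, 0, 0, 0.024, 0, 0, 0, 0, 0, 0, 0.024, 0, 0, 0, 0], force=60)

```text
t: 6.1
eef_pos: [0.5929, -0.2273, 0.0119]
tool_rot: [0.0, 0.99, -0.142, 0.0]
contact_force: [-0.1, 0.0, 2.4]
gripper_width: 0.53
grasp_force: 61.1
```

Call:
arm_command(commands=[0, 0, 0, 0, 0, 0, 0, 0, 0, 0, 0, 0, 0, 0, 0, 0, 0, 0, 0, 0, 0])

```text
t: 6.4
eef_pos: [0.5928, -0.2273, 0.0118]
tool_rot: [0.0, 0.99, -0.141, 0.0]
contact_force: [-0.8, 0.6, 5.7]
gripper_width: 0.534
grasp_force: 61.7
```

Call:
arm_command(commands=[0, 0, -0.03, 0, 0, 0, 0, 0, 0, -0.06, 0, 0, 0, 0, 0, 0, -0.1, 0, 0, 0, 0, 0, 0, -0.12, 0, 0, 0, 0, 0, 0, -0.12, 0, 0, 0, 0, 0, 0, -0.12, 0, 0, 0, 0, 0, 0, -0.12, 0, 0, 0, 0])

```text
t: 7.1
eef_pos: [0.5908, -0.2266, 0.1289]
tool_rot: [-0.0, 0.99, -0.141, -0.002]
contact_force: [-0.5, -0.1, -3.2]
gripper_width: 0.529
grasp_force: 62.5
```

```bash
python3 - <<'E'
from h import *
w=grab('wrist');o=get_obs();t=np.array(o['eef_pos']);print(t)
z=t[2]-.0118+.042
r=R.from_quat(o['tool_rot'],scalar_first=True)
for q in white(w,z,(220,60,420,330)): print(q[:3],r.inv().apply(np.array(q[3])-t).round(4))
go(.606,.0696,.13,71.7)
E
```

```text
[ 0.59095448 -0.22662263  0.12897866]
(np.False_, 3648, [319.8, 316.5]) [-0.0058 -0.0007 -0.0302]
(np.False_, 23609, [321.1, 180.2]) [ 0.0543 -0.0001 -0.0304]
(np.True_, 156, [360.4, 241.0]) [ 0.0292  0.0161 -0.0303]
(np.True_, 156, [281.1, 240.8]) [ 0.0292 -0.0167 -0.0303]
(np.True_, 646, [321.0, 140.9]) [ 0.0692 -0.0002 -0.0305]
(np.False_, 593, [382.0, 66.3]) [ 0.0953  0.0217 -0.0306]
t 7.15 shift [-0.0685 -0.2886 -0.0008] turn [ -0.17   0.18 -87.96] F [ 0.1 -0.5 -2. ] w 0.53 62.488356828689575
```

Call:
arm_command(commands=[-0.0685, -0.2886, -0.001, 0, 0, -88, 0, -0.0685, -0.2886, -0.001, 0, 0, -88, 0, -0.0685, -0.2886, -0.001, 0, 0, -88, 0, -0.0685, -0.2886, -0.001, 0, 0, -88, 0, -0.0685, -0.2886, -0.001, 0, 0, -88, 0, -0.0685, -0.2886, -0.001, 0, 0, -88, 0, -0.0685, -0.2886, -0.001, 0, 0, -88, 0, -0.0685, -0.2886, -0.001, 0, 0, -88, 0])

```text
t: 7.95
eef_pos: [0.6064, 0.0718, 0.1307]
tool_rot: [-0.001, 0.895, 0.447, -0.001]
contact_force: [0.2, -1.4, -2.7]
gripper_width: 0.53
grasp_force: 62.8
```

```bash
python3 -c "
from h import *
go(.606,.0696,.13,71.7)"
```

```text
t 7.95 shift [-0.002   0.001   0.0007] turn [ -0.15   0.04 -18.59] F [ 0.2 -1.4 -2.7] w 0.53 62.79353857040405
```

Call:
arm_command(commands=[-0.002, 0.07, -0.005, 0, 0, -18.6, 0, -0.002, 0.07, -0.005, 0, 0, -18.6, 0, -0.002, 0.07, -0.005, 0, 0, -18.6, 0, -0.002, 0.07, -0.005, 0, 0, -18.6, 0, -0.002, 0.07, -0.005, 0, 0, -18.6, 0, -0.002, 0.07, -0.005, 0, 0, -18.6, 0, -0.002, 0.07, -0.005, 0, 0, -18.6, 0])

```text
t: 8.65
eef_pos: [0.6613, 0.0258, 0.1373]
tool_rot: [-0.0, 0.813, 0.582, -0.0]
contact_force: [-0.3, 0.6, -2.7]
gripper_width: 0.534
grasp_force: 62.8
```

```bash
python3 - <<'E'
from h import *
w=grab('wrist','w2.png');o=get_obs();t=np.array(o['eef_pos']);print(t)
for p in((.6278,.135,.075),(.5848,.0024,.075),(.6283,.1365,.05),(.5834,.0044,.05)): print(proj(w,np.array(p)).round(1))
go(.606,.0696,.13,71.7)
E
```

```text
[0.66149526 0.02561866 0.13745819]
[210.2  97.5]
[230.1 307.3]
[220.4  97.6]
[234.8 290.6]
t 8.7 shift [ 0.0237 -0.0667  0.0075] turn [-0.    0.   -0.57] F [ 1.  -0.6 -1.7] w 0.529 62.84453988075256
```

View pics/w2.png

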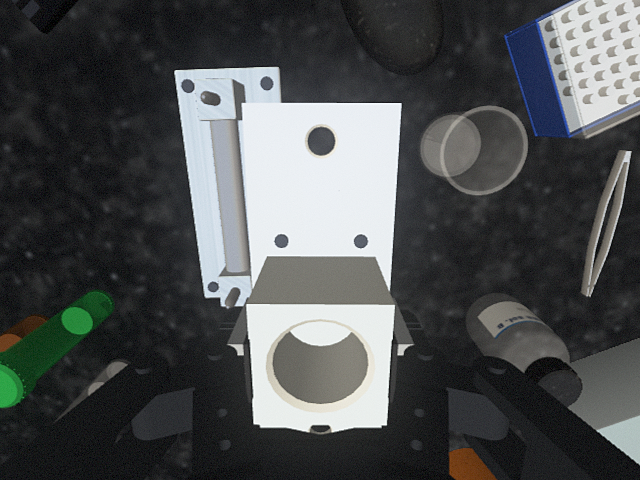

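Wrist view: the plate's far hole is at (320,140). The stand lies to the left, with the far pin near (210,97) and the near pin near (231,297). I'll read the pins' extents numerically.

```bash
python3 - <<'E'
from h import *
w=dict(np.load('wrist.npz'));g=cv2.cvtColor(w['img'],cv2.COLOR_RGB2GRAY)
print('cols',list(range(192,242,2)))
for y in range(82,116,2): print(y,g[y,192:242:2].tolist())
print('cols',list(range(214,250,2)))
for y in range(270,318,2): print(y,g[y,214:250:2].tolist())
E
```

```text
cols [192, 194, 196, 198, 200, 202, 204, 206, 208, 210, 212, 214, 216, 218, 220, 222, 224, 226, 228, 230, 232, 234, 236, 238, 240]
82 [108, 221, 218, 218, 215, 213, 213, 206, 211, 216, 215, 209, 210, 207, 211, 219, 215, 213, 216, 217, 157, 81, 85, 129, 214]
84 [72, 171, 216, 216, 219, 216, 210, 208, 211, 210, 214, 213, 213, 210, 203, 212, 218, 216, 215, 220, 162, 87, 93, 89, 84]
86 [86, 142, 217, 216, 212, 218, 218, 214, 214, 212, 209, 210, 218, 212, 213, 211, 208, 212, 217, 217, 170, 88, 89, 92, 90]
88 [79, 153, 216, 210, 216, 216, 214, 219, 217, 212, 208, 209, 212, 215, 215, 211, 208, 208, 214, 221, 189, 77, 92, 93, 87]
90 [55, 225, 214, 218, 216, 221, 215, 198, 232, 227, 220, 214, 209, 209, 211, 215, 216, 211, 209, 212, 196, 81, 91, 92, 88]
92 [221, 225, 210, 213, 223, 156, 98, 94, 80, 109, 146, 219, 228, 213, 211, 215, 213, 215, 207, 211, 204, 86, 88, 93, 92]
94 [217, 223, 206, 210, 188, 124, 118, 109, 95, 78, 72, 71, 87, 201, 216, 211, 211, 211, 219, 211, 210, 94, 88, 89, 95]
96 [211, 222, 209, 210, 162, 175, 162, 94, 92, 91, 80, 82, 74, 73, 196, 218, 210, 213, 208, 214, 217, 11
[... 2660 characters left out ...]
0, 81, 80, 224, 211, 208, 219, 72, 112]
302 [47, 49, 49, 126, 222, 188, 120, 115, 101, 90, 76, 166, 225, 214, 212, 191, 90, 116]
304 [50, 41, 51, 93, 230, 199, 124, 118, 105, 91, 81, 225, 221, 227, 232, 110, 184, 243]
306 [48, 41, 45, 56, 139, 151, 151, 155, 93, 87, 98, 124, 111, 106, 111, 80, 196, 237]
308 [49, 48, 47, 48, 43, 41, 78, 117, 58, 48, 56, 49, 54, 52, 70, 89, 180, 238]
310 [48, 51, 49, 42, 50, 52, 50, 49, 54, 49, 44, 49, 47, 39, 94, 89, 183, 239]
312 [47, 46, 46, 53, 51, 44, 49, 45, 48, 46, 44, 46, 48, 69, 94, 86, 148, 242]
314 [55, 54, 52, 51, 48, 50, 50, 43, 45, 53, 42, 46, 38, 93, 91, 84, 157, 243]
316 [51, 55, 56, 49, 48, 44, 45, 42, 41, 47, 45, 51, 55, 90, 91, 86, 125, 245]
```

```bash
python3 - <<'E'
from h import *
w=dict(np.load('wrist.npz'));a=dict(np.load('scene.npz'));b=dict(np.load('side.npz'))
f=lambda p,o:((p[0]+.5)*.3-.5+o[0],(p[1]+.5)*.3-.5+o[1])
A=lambda p,q,x:tri([(a,f(p,(182,245))),(b,f(q,(210,272))),(w,x)])
print(A((53,107),(91,152),(202.5,96.5)),A((308,36),(293,17),(226,306)))
L=[onz(w,(202.5,96.5),.0755),onz(w,(214.5,99.5),.05)];Rr=[onz(w,(226,306),.0755),onz(w,(235,292),.05)]
for l,r in zip(L,Rr): print(l.round(4),r.round(4),'mid',((l+r)/2).round(4),'len',np.linalg.norm(l-r).round(4),'yaw',np.degrees(np.arctan2(*(l-r)[1::-1])).round(2))
o=get_obs();t=np.array(o['eef_pos']);r=R.from_quat(o['tool_rot'],scalar_first=True)
for q in white(w,t[2]+.0302,(250,110,390,250)): print(q[:3],r.inv().apply(np.array(q[3])-t).round(4))
E
```

```text
(array([0.62483969, 0.13689533, 0.07679185]), [0.7, 1.3, 0.7]) (array([0.58317529, 0.00439404, 0.07679551]), [0.8, 0.5, 0.5])
[0.6238 0.1369 0.0755] [0.5826 0.0045 0.0755] mid [0.6032 0.0707 0.0755] len 0.1388 yaw 72.73
[0.6241 0.1367 0.05  ] [0.5831 0.0033 0.05  ] mid [0.6036 0.07   0.05  ] len 0.1396 yaw 72.91
(np.False_, 19321, [319.5, 179.5]) [ 0.0564 -0.0015 -0.0302]
(np.True_, 156, [360.3, 241.1]) [ 0.031   0.0154 -0.0302]
(np.True_, 154, [281.1, 240.6]) [ 0.0312 -0.0174 -0.0302]
(np.True_, 644, [320.8, 140.7]) [ 0.0712 -0.001  -0.0302]
```

```bash
python3 -c "
from h import *
go(.6034,.0703,.125,72.8)"
```

```text
t 8.7 shift [ 0.0235 -0.0694  0.0125] turn [-0.    0.   -1.67] F [ 1.  -0.6 -1.7] w 0.529 62.84453988075256
```

Call:
arm_command(commands=[0.0235, -0.0694, 0.0125, 0, 0, -1.67, 0, 0.0235, -0.0694, 0.0125, 0, 0, -1.67, 0, 0.0235, -0.0694, 0.0125, 0, 0, -1.67, 0, 0.0235, -0.0694, 0.0125, 0, 0, -1.67, 0, 0.0235, -0.0694, 0.0125, 0, 0, -1.67, 0, 0.0235, -0.0694, 0.0125, 0, 0, -1.67, 0])

```text
t: 9.3
eef_pos: [0.6048, 0.0686, 0.1251]
tool_rot: [0.0, 0.806, 0.592, 0.0]
contact_force: [-0.1, -0.2, -2.5]
gripper_width: 0.534
grasp_force: 63.4
```

```bash
cat > chk.py <<'E'
from h import *
w=grab('wrist','wl.png');o=get_obs();t=np.array(o['eef_pos']);r=R.from_quat(o['tool_rot'],scalar_first=True)
hs=[q for q in white(w,t[2]+.0302,(250,90,390,260)) if q[0] and q[1]>100]
for q in hs: print(q[:3],r.inv().apply(np.array(q[3])-t).round(4))
hole=np.array(min(hs,key=lambda q:q[2][1])[3]); print('hole',hole.round(4),'pin (.6240,.1368)', (r.inv().apply([.6240-hole[0],.1368-hole[1],0])*1000).round(1),'cam in tool',r.inv().apply(w['pose'][:3,3]-t).round(4))
go(.6034,.0703,.085,72.8)
E
python3 chk.py
```

```text
(np.True_, 156, [360.3, 241.1]) [ 0.0308  0.0159 -0.0302]
(np.True_, 154, [281.0, 240.7]) [ 0.031  -0.0171 -0.0302]
(np.True_, 136, [318.1, 135.0]) [ 0.0732 -0.0017 -0.0302]
hole [0.6248 0.1391 0.1552] pin (.6240,.1368) [-2.4 -0.1 -0. ] cam in tool [ 0.0768 -0.0011 -0.1798]
t 9.35 shift [ 0.0011 -0.0016  0.04  ] turn [ 0.03 -0.   -0.13] F [ 0.2 -0.2 -3.2] w 0.531 63.3956515789032
```

Call:
arm_command(commands=[0.0005, -0.001, 0.02, 0, 0, -0.1, 0, 0.0005, -0.001, 0.04, 0, 0, -0.1, 0, 0.0005, -0.001, 0.045, 0, 0, -0.1, 0, 0.0005, -0.001, 0.045, 0, 0, -0.1, 0, 0.0005, -0.001, 0.045, 0, 0, -0.1, 0])

```text
t: 9.85
eef_pos: [0.6039, 0.0704, 0.0806]
tool_rot: [0.0, 0.805, 0.594, 0.001]
contact_force: [-0.6, -0.5, -1.9]
gripper_width: 0.528
grasp_force: 63.2
```

```bash
python3 chk.py; python3 - <<'E'
import cv2,numpy as np
from h import *
a=grab('scene')['img'];b=grab('side')['img'];w=cv2.imread('pics/wl.png')
k=lambda i,x,y,ww,hh:cv2.resize(i[y:y+hh,x:x+ww],(400,300),interpolation=cv2.INTER_CUBIC)
c=lambda i:cv2.cvtColor(i,cv2.COLOR_RGB2BGR)
cv2.imwrite('pics/f.png',np.vstack([np.hstack([k(w,260,90,120,90),k(w,160,0,480,360)]),np.hstack([k(c(a),182,215,140,105),k(c(b),205,240,140,105)])]))
E
```

```text
(np.True_, 154, [360.4, 241.0]) [ 0.0309  0.0155 -0.0301]
(np.True_, 154, [281.0, 240.7]) [ 0.031  -0.0174 -0.0302]
(np.True_, 157, [321.6, 140.5]) [ 0.0711 -0.0007 -0.0301]
hole [0.6243 0.1386 0.1111] pin (.6240,.1368) [-1.8  0.2 -0. ] cam in tool [ 0.0768 -0.0013 -0.1793]
t 9.9 shift [-0.0004 -0.0005 -0.0041] turn [ 0.09 -0.05  0.04] F [ 0.7  0.5 -1.7] w 0.528 63.23033094406128
```

View pics/f.png

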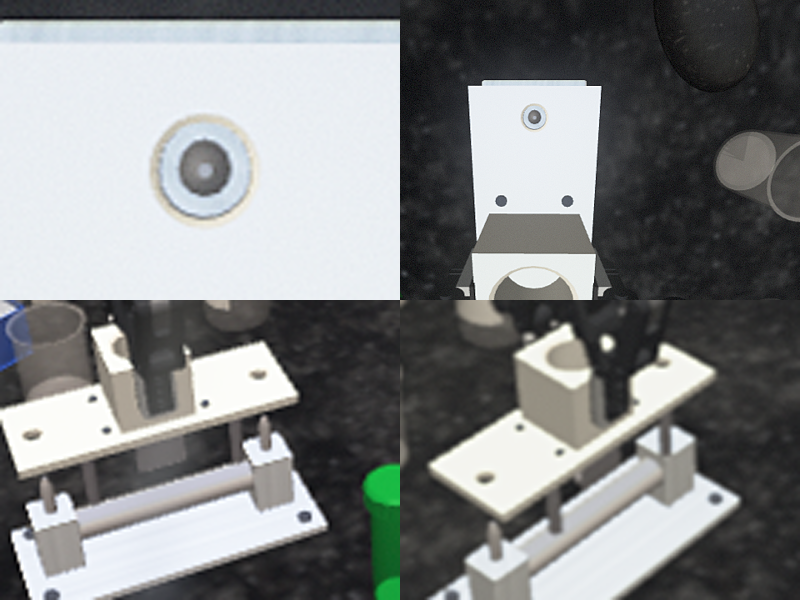

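The plate's far hole at (322,141) shows the pin concentric beneath it. Scene and side views show the plate level and aligned over both pins. A 1.5 mm correction along −x of the tool, then down in steps.

Call:
arm_command(commands=[-0.0014, 0, 0.005, 0, 0, 0, 0, -0.0014, 0, 0.01, 0, 0, 0, 0, -0.0014, 0, 0.018, 0, 0, 0, 0, -0.0014, 0, 0.024, 0, 0, 0, 0, -0.0014, 0, 0.028, 0, 0, 0, 0, -0.0014, 0, 0.028, 0, 0, 0, 0, -0.0014, 0, 0.028, 0, 0, 0, 0], force=110)

```text
t: 10.7
eef_pos: [0.6026, 0.0691, 0.0518]
tool_rot: [-0.0, 0.805, 0.594, -0.0]
contact_force: [-0.0, -0.7, -2.2]
gripper_width: 0.529
grasp_force: 112.2
```

Call:
arm_command(commands=[0, 0, 0.003, 0, 0, 0, 0, 0, 0, 0.006, 0, 0, 0, 0, 0, 0, 0.007, 0, 0, 0, 0, 0, 0, 0.007, 0, 0, 0, 0])

```text
t: 11.1
eef_pos: [0.6025, 0.069, 0.0446]
tool_rot: [-0.0, 0.805, 0.594, -0.0]
contact_force: [0.7, 0.3, -2.0]
gripper_width: 0.525
grasp_force: 112.2
```

```bash
python3 -c "
from h import *
go(.6034,.0692,.0258,72.8);print(get_obs()['torque'])"
```

```text
t 11.1 shift [0.0005 0.0008 0.0188] turn [-0.02  0.01  0.06] F [ 0.7  0.3 -2. ] w 0.525 112.22022414207458
[0.0247064  0.02009528 0.04793445]
```

Call:
arm_command(commands=[0, 0, 0.003, 0, 0, 0, 0, 0, 0, 0.006, 0, 0, 0, 0, 0, 0, 0.009, 0, 0, 0, 0, 0, 0, 0.012, 0, 0, 0, 0, 0, 0, 0.012, 0, 0, 0, 0])

```text
t: 11.6
eef_pos: [0.6039, 0.0699, 0.034]
tool_rot: [0.0, 0.805, 0.594, 0.001]
contact_force: [0.9, -0.3, 5.1]
gripper_width: 0.523
grasp_force: 113.5
```

Call:
arm_command(commands=[0, 0, 0.003, 0, 0, 0, 0, 0, 0, 0.006, 0, 0, 0, 0, 0, 0, 0.006, 0, 0, 0, 0, 0, 0, 0.006, 0, 0, 0, 0])

```text
t: 12.0
eef_pos: [0.6028, 0.0687, 0.0261]
tool_rot: [0.0, 0.805, 0.594, -0.0]
contact_force: [3.8, -0.1, -6.6]
gripper_width: 0.523
grasp_force: 112.8
```

```bash
python3 chk.py
```

```text
(np.True_, 156, [360.3, 240.9]) [ 0.0309  0.0156 -0.0302]
(np.True_, 157, [281.0, 240.6]) [ 0.0311 -0.0172 -0.0302]
(np.True_, 280, [324.0, 141.0]) [ 0.071   0.0004 -0.0302]
hole [0.6241 0.1364 0.0564] pin (.6240,.1368) [ 0.4 -0.2 -0. ] cam in tool [ 0.0768 -0.0012 -0.1796]
t 12.05 shift [ 0.0018  0.0002 -0.0588] turn [-0.    0.01  0.04] F [ 4.3 -0.4 -6.7] w 0.526 112.87699341773987
```

Call:
arm_command(commands=[0, 0, 0.001, 0, 0, 0, 0, 0, 0, 0.002, 0, 0, 0, 0, 0, 0, 0.003, 0, 0, 0, 0, 0, 0, 0.003, 0, 0, 0, 0])

```text
t: 12.45
eef_pos: [0.6028, 0.0686, 0.0259]
tool_rot: [0.001, 0.805, 0.594, -0.0]
contact_force: [-4.4, -2.3, 13.7]
gripper_width: 0.524
grasp_force: 115.7
```

Call:
arm_command(commands=[0, 0, 0.001, 0, 0, 0, 0, 0, 0, -0.002, 0, 0, 0, 0.7, 0, 0, -0.002, 0, 0, 0, 1, 0, 0, -0.002, 0, 0, 0, 1, 0, 0, -0.002, 0, 0, 0, 1, 0, 0, -0.03, 0, 0, 0, 1, 0, 0, -0.08, 0, 0, 0, 1, 0, 0, -0.13, 0, 0, 0, 1])

```text
t: 13.25
eef_pos: [0.6014, 0.069, 0.1542]
tool_rot: [-0.001, 0.804, 0.594, -0.001]
contact_force: [1.3, -0.3, 0.3]
gripper_width: 1.001
grasp_force: 0.0
```

```bash
python3 - <<'E'
from h import *
w=grab('wrist','w4.png');o=get_obs();print(o['t'],o['eef_pos'])
for q in white(w,.056,(200,30,440,420)):
  if q[0] and q[1]>30: print(q)
E
```

```text
13.3 [0.60687749 0.07050302 0.16388854]
(np.True_, 152, [323.4, 312.3], [0.5824, 0.0017, 0.056])
(np.True_, 419, [311.0, 254.7], [0.5876, 0.0524, 0.056])
(np.True_, 428, [322.7, 206.2], [0.6076, 0.0866, 0.056])
(np.True_, 50, [345.1, 189.7], [0.6271, 0.0936, 0.056])
(np.True_, 48, [300.7, 189.6], [0.5957, 0.1033, 0.056])
(np.True_, 86, [324.4, 132.8], [0.6241, 0.1367, 0.056])
(np.True_, 41, [360.5, 110.9], [0.6524, 0.1434, 0.056])
(np.True_, 39, [286.9, 110.8], [0.6035, 0.1584, 0.056])
```

```bash
cat > tube.py <<'E'
from h import *
from itertools import product
def cap(n):
    c=grab(n);h=cv2.cvtColor(c['img'],cv2.COLOR_RGB2HSV)
    m=cv2.inRange(h,(110,150,70),(125,255,255))
    k,l,st,ce=cv2.connectedComponentsWithStats(m)
    return c,[(st[i][4],ce[i],st[i],l==i) for i in range(1,k) if st[i][4]>60]
for n in('scene','side','wrist'):
    c,L=cap(n)
    for a,ce,st,_ in L:
        print(n,a,ce.round(1),st[:4],onz(c,ce,.115).round(4))
E
python3 tube.py; python3 -c "
from h import *
go(.4254,-.0584,.165,90)"
```

```text
scene 140 [493.5 104.4] [486  99  17  11] [ 0.6825 -0.903   0.115 ]
scene 327 [143.7 230.7] [130 215  30  33] [0.7597 0.163  0.115 ]
scene 68 [182.8 232.5] [178 220   9  21] [0.7067 0.113  0.115 ]
scene 340 [360.4 266.9] [350 258  22  19] [ 0.4248 -0.0547  0.115 ]
side 91 [408.   92.4] [402  88  13   9] [ 0.6547 -0.903   0.115 ]
side 261 [395.1 262.5] [386 255  20  16] [ 0.4261 -0.0549  0.115 ]
side 174 [160.4 282.4] [152 269  17  28] [0.7577 0.1506 0.115 ]
wrist 4134 [602.8 116.9] [570  50  70 129] [0.7805 0.1009 0.115 ]
wrist 106 [120.2 472.5] [116 463  11  17] [ 0.4085 -0.0522  0.115 ]
t 13.45 shift [-0.1743 -0.1323 -0.0105] turn [  0.13  -0.03 -17.15] F [-0.2 -0.5 -0.3] w 1.001 0.0
```

Call:
arm_command(commands=[-0.1743, -0.1323, -0.0105, 0, 0, -17.2, 1, -0.1743, -0.1323, -0.0105, 0, 0, -17.2, 1, -0.1743, -0.1323, -0.0105, 0, 0, -17.2, 1, -0.1743, -0.1323, -0.0105, 0, 0, -17.2, 1, -0.1743, -0.1323, -0.0105, 0, 0, -17.2, 1, -0.1743, -0.1323, -0.0105, 0, 0, -17.2, 1, -0.1743, -0.1323, -0.0105, 0, 0, -17.2, 1, -0.1743, -0.1323, -0.0105, 0, 0, -17.2, 1], force=40)

```text
t: 14.25
eef_pos: [0.4255, -0.0575, 0.1639]
tool_rot: [-0.0, 0.706, 0.708, 0.0]
contact_force: [0.4, 0.6, -0.4]
gripper_width: 0.997
grasp_force: 0.0
```

```bash
cat > t2.py <<'E'
from h import *
w=grab('wrist','w5.png');a=dict(np.load('scene.npz'));b=dict(np.load('side.npz'))
h=cv2.cvtColor(w['img'],cv2.COLOR_RGB2HSV);m=cv2.inRange(h,(108,120,50),(128,255,255))
k,l,st,ce=cv2.connectedComponentsWithStats(m)
for i in range(1,k):
    if st[i][4]>200:
        q=cv2.findContours((l==i).astype(np.uint8),0,1)[0][0]
        (e,ax,an)=cv2.fitEllipse(q);print(st[i],ce[i].round(1),'ell',np.round(e,1),np.round(ax,1),onz(w,e,.122).round(4),onz(w,e,.115).round(4))
        print(tri([(a,(360.4,264.5)),(b,(395.5,260.5)),(w,e)]))
go(.4254,-.056,.165,90)
E
python3 t2.py
```

```text
[ 291  219   57   56 2424] [318.9 246.6] ell [318.9 246.6] [54.5 54.9] [ 0.424  -0.0521  0.122 ] [ 0.424  -0.0544  0.115 ]
(array([ 0.42427705, -0.05273892,  0.1212718 ]), [0.7, 0.8, 0.5])
t 14.3 shift [ 0.0014 -0.0002 -0.0011] turn [-0.02 -0.06  0.16] F [ 1.  -0.1  0.1] w 0.996 0.0
```

Call:
arm_command(commands=[0.0045, -0.0012, 0, 0, 0, 0, 1, 0.0045, -0.0012, 0.02, 0, 0, 0, 1, 0.0045, -0.0012, 0.05, 0, 0, 0, 1, 0.0045, -0.0012, 0.08, 0, 0, 0, 1, 0.0045, -0.0012, 0.105, 0, 0, 0, 1, 0.0045, -0.0012, 0.11, 0, 0, 0, 1, 0.0045, -0.0012, 0.11, 0, 0, 0, 1, 0.0045, -0.0012, 0.11, 0, 0, 0, 1])

```text
t: 15.1
eef_pos: [0.4246, -0.0536, 0.0552]
tool_rot: [0.0, 0.707, 0.708, 0.001]
contact_force: [0.5, 0.1, -0.1]
gripper_width: 0.999
grasp_force: 0.0
```

```bash
python3 t2.py; python3 -c "
from h import *
go(.4243,-.053,.053,90)"
```

```text
[ 271  298   99   97 7467] [320.4 346.2] ell [320.4 346.2] [96.5 96.7] [ 0.4238 -0.049   0.122 ] [ 0.4239 -0.0535  0.115 ]
(array([ 0.42379872, -0.05096548,  0.12199057]), [1.7, 0.9, 1.7])
t 15.15 shift [-0.0022  0.0008 -0.1095] turn [0.13 0.01 0.07] F [ 0.3 -0.3 -0. ] w 0.998 0.0
t 15.15 shift [ 0.0008 -0.0006  0.0025] turn [0.13 0.01 0.07] F [ 0.3 -0.3 -0. ] w 0.998 0.0
```

Call:
arm_command(commands=[0.001, -0.0006, 0.002, 0, 0, 0, 0.7, 0.001, -0.0006, 0.002, 0, 0, 0, 0.5, 0.001, -0.0006, 0.002, 0, 0, 0, 0.3, 0.001, -0.0006, 0.002, 0, 0, 0, 0.3, 0.001, -0.0006, 0.002, 0, 0, 0, 0.3, 0.001, -0.0006, 0.002, 0, 0, 0, 0.3, 0.001, -0.0006, 0.002, 0, 0, 0, 0.3], force=40)

```text
t: 15.85
eef_pos: [0.4235, -0.0531, 0.0528]
tool_rot: [0.0, 0.707, 0.707, 0.0]
contact_force: [-0.3, -0.1, 4.9]
gripper_width: 0.389
grasp_force: 39.5
```

```bash
python3 t2.py; python3 -c "
from h import *
go(.4243,-.053,.053,90)"
```

```text
[ 273  302   96   99 7619] [320.  351.5] ell [320.1 351.5] [96.6 98.6] [ 0.4226 -0.0489  0.122 ] [ 0.4226 -0.0535  0.115 ]
(array([ 0.42301462, -0.0500093 ,  0.12296486]), [1.7, 1.3, 1.5])
t 15.9 shift [-0.0029  0.002  -0.1122] turn [0.05 0.01 0.05] F [-1.3  0.   6.3] w 0.387 39.496702551841736
t 15.9 shift [ 0.0001  0.0008 -0.0002] turn [0.05 0.01 0.05] F [-1.3  0.   6.3] w 0.387 39.496702551841736
```

Call:
arm_command(commands=[0, 0, -0.02, 0, 0, 0, 0.3, 0, 0, -0.05, 0, 0, 0, 0.3, 0, 0, -0.08, 0, 0, 0, 0.3, 0, 0, -0.11, 0, 0, 0, 0.3, 0, 0, -0.14, 0, 0, 0, 0.3, 0, 0, -0.14, 0, 0, 0, 0.3, 0, 0, -0.14, 0, 0, 0, 0.3])

```text
t: 16.6
eef_pos: [0.423, -0.0532, 0.1924]
tool_rot: [0.0, 0.707, 0.707, 0.0]
contact_force: [0.3, 0.4, -1.3]
gripper_width: 0.386
grasp_force: 39.9
```

```bash
python3 -c "
from h import *
go(.6033,.068,.19,90)"
```

```text
t 16.6 shift [0.1211 0.1804 0.0025] turn [0.04 0.03 0.04] F [ 0.3  0.4 -1.3] w 0.386 39.884655475616455
```

Call:
arm_command(commands=[0.017, 0.026, 0, 0, 0, 0, 0.3, 0.034, 0.051, 0, 0, 0, 0, 0.3, 0.052, 0.077, 0, 0, 0, 0, 0.3, 0.069, 0.103, 0, 0, 0, 0, 0.3, 0.086, 0.129, 0, 0, 0, 0, 0.3, 0.104, 0.155, 0, 0, 0, 0, 0.3, 0.121, 0.18, 0, 0, 0, 0, 0.3, 0.121, 0.18, 0, 0, 0, 0, 0.3])

```text
t: 17.4
eef_pos: [0.604, 0.0715, 0.19]
tool_rot: [-0.002, 0.706, 0.709, 0.0]
contact_force: [-0.5, -0.3, -0.8]
gripper_width: 0.387
grasp_force: 40.0
```

Call:
arm_command(commands=[0, 0, 0, 0, 0, 0, 0.3, 0, 0, 0, 0, 0, 0, 0.3, 0, 0, 0, 0, 0, 0, 0.3])

```text
t: 17.7
eef_pos: [0.602, 0.0671, 0.1919]
tool_rot: [-0.0, 0.707, 0.707, -0.001]
contact_force: [-0.1, -0.1, -0.7]
gripper_width: 0.389
grasp_force: 40.0
```

```bash
cat > t3.py <<'E'
from h import *
o=get_obs();t=np.array(o['eef_pos']);print(o['t'],t.round(4),np.round(o['contact_force'],1))
res={}
for n in('scene','side'):
    c=grab(n,n+'_t.png');h=cv2.cvtColor(c['img'],cv2.COLOR_RGB2HSV);m=cv2.inRange(h,(105,100,40),(128,255,255))
    k,l,st,ce=cv2.connectedComponentsWithStats(m)
    u=proj(c,np.array([t[0],t[1],t[2]+.062]))
    i=min((i for i in range(1,k) if st[i][4]>60),key=lambda i:np.linalg.norm(ce[i]-u))
    print(n,st[i],ce[i].round(1),'expect',u.round(1)); res[n]=(c,ce[i])
    g=cv2.cvtColor(c['img'],cv2.COLOR_RGB2GRAY)
    x,y=proj(c,np.array([t[0],t[1],t[2]-.053])).round().astype(int);print('bottom expect',x,y,'mouth',proj(c,np.array([.6033,.0695,.101])).round(1))
    for yy in range(y-16,y+16,2): print(yy,g[yy,x-20:x+22:2].tolist())
print(tri(list(res.values())))
w=grab('wrist','w6.png');h=cv2.cvtColor(w['img'],cv2.COLOR_RGB2HSV);m=cv2.inRange(h,(108,120,50),(128,255,255))
k,l,st,ce=cv2.connectedComponentsWithStats(m)
for i in range(1,k):
    if st[i][4]>2000: print('wrist',st[i],ce[i].round(1))
E
python3 t3.py
```

```text
17.7 [0.602  0.0671 0.1919] [-0.1 -0.1 -0.7]
scene [215 168  11  18 148] [220.5 176.8] expect [226.3 176.5]
bottom expect 235 237 mouth [235.7 254.9]
221 [51, 44, 47, 49, 48, 69, 139, 151, 151, 152, 152, 148, 128, 97, 68, 71, 66, 61, 57, 51, 76]
223 [40, 51, 52, 58, 49, 60, 98, 112, 126, 128, 123, 112, 109, 101, 82, 79, 76, 68, 59, 53, 55]
225 [45, 44, 43, 47, 48, 48, 96, 106, 111, 114, 115, 114, 109, 103, 79, 71, 69, 68, 65, 63, 58]
227 [39, 36, 56, 64, 50, 38, 92, 106, 113, 115, 113, 112, 111, 105, 80, 76, 72, 73, 66, 58, 52]
229 [41, 39, 52, 48, 45, 41, 87, 106, 113, 130, 139, 137, 124, 111, 82, 66, 65, 64, 56, 56, 49]
231 [47, 43, 47, 46, 42, 42, 75, 115, 139, 139, 142, 141, 136, 129, 97, 65, 65, 61, 58, 56, 54]
233 [45, 44, 44, 56, 54, 48, 68, 124, 133, 142, 142, 140, 137, 133, 99, 67, 65, 62, 60, 56, 56]
235 [59, 56, 60, 67, 62, 63, 74, 122, 134, 137, 136, 141, 140, 131, 85, 67, 65, 67, 59, 59, 58]
237 [60, 54, 68, 66, 74, 73, 62, 80, 125, 134, 137, 136, 108, 80, 72, 70, 73, 69, 62, 55, 48]
239 [57, 68, 63, 54, 56, 55, 49, 57, 75, 78, 79, 80, 82, 76, 75, 76, 85, 73, 60, 55, 45]
[... 1658 characters left out ...]
 48, 48, 48, 50, 46, 51, 52, 51, 48, 41, 37, 41, 43, 44, 43]
272 [46, 48, 45, 48, 53, 63, 58, 54, 47, 66, 97, 53, 46, 51, 49, 44, 35, 39, 40, 42, 41]
274 [45, 46, 47, 47, 51, 55, 51, 49, 111, 244, 254, 222, 97, 36, 37, 41, 41, 39, 39, 42, 34]
276 [59, 54, 47, 52, 51, 40, 73, 196, 250, 246, 245, 243, 250, 200, 75, 32, 40, 37, 34, 38, 123]
278 [45, 49, 54, 48, 59, 152, 243, 248, 245, 245, 245, 245, 245, 248, 240, 146, 55, 26, 70, 193, 250]
280 [47, 51, 53, 101, 203, 250, 245, 244, 234, 216, 198, 202, 224, 241, 245, 249, 238, 168, 242, 247, 244]
(array([0.60158098, 0.0768065 , 0.25877952]), [1.5, 1.5])
wrist [ 559  147   81  104 3256] [582.9 191.7]
wrist [ 273  303   95   98 7552] [320.1 351.3]
```

```bash
cat > t4.py <<'E'
from h import *
B={'scene':(235.3,238.3,7.9,(215,243,262,275)),'side':(267.7,267,8.3,(245,272,298,305))}
bot=[];mo=[]
for n,(u,vb,hw,bx) in B.items():
    c=dict(np.load(n+'.npz'));o,d=ray(c,(u,vb));s=-d[2]
    bot.append((c,(u,vb-hw*s)))
    g=cv2.cvtColor(c['img'],cv2.COLOR_RGB2GRAY);x0,y0,x1,y1=bx
    G=cv2.resize(g[y0:y1,x0:x1],None,fx=6,fy=6,interpolation=cv2.INTER_CUBIC)
    m=(G>228).astype(np.uint8);cs,hi=cv2.findContours(m,cv2.RETR_CCOMP,cv2.CHAIN_APPROX_NONE)
    hs=[q for k,q in enumerate(cs) if hi[0][k][3]>=0 and cv2.contourArea(q)>600]
    for q in hs:
        e=cv2.fitEllipse(q);uv=((e[0][0]+.5)/6-.5+x0,(e[0][1]+.5)/6-.5+y0);print(n,'mouth',np.round(uv,1),np.round(np.array(e[1])/6,1),onz(c,uv,.101).round(4))
    if hs: q=max(hs,key=cv2.contourArea);e=cv2.fitEllipse(q);mo.append((c,((e[0][0]+.5)/6-.5+x0,(e[0][1]+.5)/6-.5+y0)))
print('bottom',tri(bot))
if len(mo)==2: print('mouth',tri(mo))
E
python3 t4.py
```

```text
scene mouth [235.5 255.8] [11.4 19.8] [0.6014 0.0712 0.101 ]
side mouth [268.4 285.5] [12.1 20.6] [0.6032 0.0722 0.101 ]
bottom (array([0.60732767, 0.06237884, 0.14099211]), [0.3, 0.3])
mouth (array([0.60501512, 0.06917192, 0.09798371]), [0.1, 0.1])
```

```bash
cat >> t4.py <<'E'
for z in(.138,.140,.142): print(z,[onz(c,uv,z).round(4).tolist() for c,uv in bot])
print([np.round(uv,1).tolist() for c,uv in bot])
w=dict(np.load('wrist.npz'));t=np.array(get_obs()['eef_pos'])
for z in (.058,.062,.066,.07): print('cap top if',z,(onz(w,(320.1,351.3),t[2]+z)-t).round(4))
E
python3 t4.py|tail -8
```

```text
0.138 [[0.6107, 0.0606, 0.138], [0.6097, 0.0585, 0.138]]
0.14 [[0.6082, 0.0619, 0.14], [0.6083, 0.0609, 0.14]]
0.142 [[0.6057, 0.0633, 0.142], [0.6069, 0.0632, 0.142]]
[[235.3, 233.7], [267.7, 262.0]]
cap top if 0.058 [-0.001  -0.0032  0.058 ]
cap top if 0.062 [-0.001  -0.0006  0.062 ]
cap top if 0.066 [-0.001   0.0021  0.066 ]
cap top if 0.07 [-0.001   0.0047  0.07  ]
```

```bash
python3 -c "
from h import *
go(.6035,.0687,.160,90)"
```

```text
t 17.85 shift [0.0012 0.0009 0.0325] turn [0.01 0.03 0.01] F [ 0.6 -0.5 -0.9] w 0.389 39.96749818325043
```

Call:
arm_command(commands=[0.0012, 0.001, 0.015, 0, 0, 0, 0.3, 0.0012, 0.001, 0.03, 0, 0, 0, 0.3, 0.0012, 0.001, 0.0325, 0, 0, 0, 0.3, 0.0012, 0.001, 0.0325, 0, 0, 0, 0.3, 0.0012, 0.001, 0.0325, 0, 0, 0, 0.3])

```text
t: 18.35
eef_pos: [0.604, 0.0695, 0.1598]
tool_rot: [-0.0, 0.707, 0.707, 0.0]
contact_force: [-0.4, 0.3, -0.3]
gripper_width: 0.388
grasp_force: 40.0
```

Call:
arm_command(commands=[0, 0, 0.004, 0, 0, 0, 0.3, 0, 0, 0.008, 0, 0, 0, 0.3, 0, 0, 0.01, 0, 0, 0, 0.3, 0, 0, 0.01, 0, 0, 0, 0.3])

```text
t: 18.75
eef_pos: [0.6059, 0.0708, 0.1527]
tool_rot: [0.001, 0.707, 0.708, 0.002]
contact_force: [-1.8, 0.6, 13.5]
gripper_width: 0.388
grasp_force: 41.0
```

```bash
python3 -c "
from h import *
go(.6035,.0687,.115,90)
for n,(x,y,z) in {'scene':(.603,.0697,.101),'side':(.603,.0697,.101)}.items():
  c=grab(n);p=proj(c,np.array([x,y,z])).round().astype(int);g=cv2.cvtColor(c['img'],cv2.COLOR_RGB2GRAY)
  print(n,p)
  for v in range(p[1]-14,p[1]+14,2): print(v,g[v,p[0]-18:p[0]+20:2].tolist())
"
```

```text
t 18.75 shift [-0.0022 -0.0026  0.0377] turn [ 0.28 -0.08  0.09] F [-1.8  0.6 13.5] w 0.388 40.98443806171417
scene [236 255]
241 [56, 60, 50, 57, 77, 128, 147, 153, 151, 147, 115, 107, 86, 71, 73, 68, 64, 61, 53]
243 [41, 46, 56, 52, 69, 103, 110, 113, 115, 117, 114, 110, 91, 75, 68, 69, 64, 60, 52]
245 [38, 44, 45, 49, 58, 104, 112, 115, 116, 118, 121, 130, 138, 255, 71, 73, 68, 62, 52]
247 [38, 49, 41, 42, 55, 98, 114, 145, 167, 188, 181, 171, 139, 250, 181, 64, 62, 55, 49]
249 [44, 29, 83, 147, 216, 160, 172, 182, 186, 182, 180, 174, 162, 247, 255, 67, 59, 54, 56]
251 [34, 255, 255, 254, 254, 182, 164, 161, 162, 164, 161, 159, 153, 229, 252, 196, 56, 57, 56]
253 [33, 228, 253, 252, 250, 177, 143, 155, 156, 163, 163, 161, 143, 175, 250, 255, 121, 57, 52]
255 [43, 113, 255, 252, 222, 128, 133, 153, 156, 164, 165, 147, 151, 163, 249, 251, 236, 54, 53]
257 [40, 92, 247, 253, 205, 131, 150, 144, 145, 147, 150, 170, 162, 243, 250, 251, 255, 125, 58]
259 [36, 72, 128, 255, 253, 182, 148, 160, 169, 172, 182, 197, 251, 252, 250, 241, 201, 121, 147]
261 [36, 30, 134, 245, 252, 253, 255, 24
[... 1013 characters left out ...]

285 [250, 245, 244, 241, 170, 132, 146, 152, 158, 159, 143, 139, 141, 165, 243, 245, 246, 208, 202]
287 [230, 246, 245, 242, 171, 144, 144, 144, 142, 145, 151, 155, 146, 228, 247, 234, 180, 157, 187]
289 [141, 169, 239, 248, 238, 180, 162, 165, 165, 166, 169, 196, 242, 247, 211, 164, 158, 158, 184]
291 [146, 141, 142, 197, 244, 247, 242, 233, 230, 237, 246, 248, 235, 180, 158, 162, 161, 161, 176]
293 [145, 144, 144, 139, 148, 218, 247, 246, 245, 245, 246, 222, 164, 160, 160, 160, 162, 160, 174]
295 [144, 144, 144, 144, 142, 141, 165, 229, 248, 240, 189, 157, 160, 161, 161, 161, 162, 161, 168]
297 [145, 145, 144, 143, 144, 143, 142, 141, 174, 163, 158, 161, 162, 160, 161, 161, 160, 160, 168]
```

Contact of 13.5 N right at the rim (bottom at about 100 mm) with the arm about 2 mm off target. I'll lift, settle on the corrected centre and recheck.

Call:
arm_command(commands=[-0.001, -0.0026, -0.006, 0.3, 0, 0, 0.3, -0.001, -0.0026, -0.006, 0.3, 0, 0, 0.3, -0.001, -0.0026, -0.006, 0.3, 0, 0, 0.3, -0.001, -0.0026, -0.006, 0.3, 0, 0, 0.3, -0.001, -0.0026, -0.006, 0.3, 0, 0, 0.3])

```text
t: 19.35
eef_pos: [0.601, 0.0682, 0.1554]
tool_rot: [-0.002, 0.707, 0.707, -0.002]
contact_force: [-0.3, -0.6, -1.3]
gripper_width: 0.387
grasp_force: 40.0
```

```bash
cat > t5.py <<'E'
from h import *
go(.6033,.0698,.15,90)
o=get_obs();t=np.array(o['eef_pos']);print(t.round(4))
for n,mu in(('scene',235.5),('side',268.4)):
    c=grab(n,n+'_t5.png');g=cv2.GaussianBlur(cv2.cvtColor(c['img'],cv2.COLOR_RGB2GRAY).astype(np.float32),(1,3),0)
    for dz in (-.035,-.025):
        u,v=proj(c,t+[0,0,dz]);v=int(round(v));u=int(round(u))
        print(n,dz,'row',v,'expect',proj(c,t+[0,0,dz]).round(1),'mouth exp',proj(c,np.array([.603,.0697,.101])).round(1),u-16,g[v,u-16:u+17].astype(int).tolist())
E
python3 t5.py
```

```text
t 19.35 shift [0.0016 0.0023 0.0053] turn [-0.35  0.01  0.05] F [-0.3 -0.6 -1.3] w 0.387 40.02208113670349
[0.601  0.0682 0.1554]
scene -0.035 row 246 expect [235.9 246.3] mouth exp [235.7 255. ] 220 [50, 47, 44, 43, 46, 49, 55, 62, 68, 86, 103, 109, 113, 118, 128, 131, 142, 147, 151, 158, 157, 155, 153, 147, 147, 160, 105, 69, 69, 67, 65, 61, 58]
scene -0.025 row 242 expect [235.2 241.6] mouth exp [235.7 255. ] 219 [51, 50, 53, 55, 54, 54, 55, 53, 53, 73, 96, 107, 115, 121, 123, 126, 126, 125, 124, 120, 116, 115, 113, 110, 106, 91, 75, 70, 70, 68, 67, 64, 61]
side -0.035 row 275 expect [270.1 275.2] mouth exp [269.3 284.7] 254 [49, 50, 51, 50, 48, 46, 52, 72, 92, 107, 120, 134, 151, 163, 169, 171, 170, 164, 154, 142, 129, 115, 101, 81, 57, 42, 40, 41, 40, 38, 37, 36, 37]
side -0.025 row 270 expect [269.8 270.3] mouth exp [269.3 284.7] 254 [48, 48, 50, 51, 52, 51, 59, 80, 97, 109, 118, 124, 131, 135, 136, 134, 133, 131, 126, 119, 111, 105, 97, 79, 56, 40, 37, 37, 37, 41, 40, 40, 43]
```

```bash
python3 - <<'E'
from h import *
w=grab('wrist','w7.png');o=get_obs();t=np.array(o['eef_pos']);r=R.from_quat(o['tool_rot'],scalar_first=True)
h=cv2.cvtColor(w['img'],cv2.COLOR_RGB2HSV);print('V col320',[(y,h[y,320].tolist()) for y in range(296,412,5)])
m=cv2.inRange(h,(108,120,50),(128,255,255));k,l,st,ce=cv2.connectedComponentsWithStats(m)
i=l[351,320];print(st[i]);print('rows extents',[(y,np.where(l[y]==i)[0][[0,-1]].tolist()) for y in range(305,400,10)])
for v in (302,320,330,351,401): 
  for z in (.055,.069): print(v,z,(r.inv().apply(onz(w,(320.5,v),t[2]+z)-t)).round(4))
E
```

```text
V col320 [(296, [30, 2, 167]), (301, [23, 6, 173]), (306, [112, 137, 108]), (311, [113, 138, 109]), (316, [114, 133, 92]), (321, [112, 167, 203]), (326, [113, 177, 212]), (331, [112, 184, 208]), (336, [113, 178, 209]), (341, [112, 182, 214]), (346, [112, 187, 209]), (351, [113, 178, 212]), (356, [112, 182, 216]), (361, [112, 176, 212]), (366, [112, 188, 214]), (371, [112, 188, 214]), (376, [112, 194, 208]), (381, [112, 190, 213]), (386, [113, 189, 216]), (391, [113, 192, 212]), (396, [112, 189, 210]), (401, [106, 55, 51]), (406, [120, 45, 63]), (411, [106, 58, 57])]
[ 273  303   95   98 7535]
rows extents [(305, [303, 336]), (315, [288, 353]), (325, [279, 361]), (335, [275, 365]), (345, [274, 367]), (355, [273, 367]), (365, [273, 367]), (375, [276, 363]), (385, [284, 356]), (395, [298, 342])]
302 0.055 [ 0.0155 -0.0007 -0.055 ]
302 0.069 [ 0.0225 -0.0007 -0.069 ]
320 0.055 [ 0.0082 -0.0007 -0.055 ]
320 0.069 [ 0.0159 -0.0007 -0.069 ]
330 0.055 [ 0.004  -0.0007 -0.055 ]
330 0.069 [ 0.0122 -0.0007 -0.069 ]
351 0.055 [-0.005  -0.0007 -0.055 ]
351 0.069 [ 0.0042 -0.0007 -0.069 ]
401 0.055 [-0.028  -0.0006 -0.055 ]
401 0.069 [-0.0162 -0.0007 -0.069 ]
```

```bash
cat > axis.py <<'E'
from h import *
def axis(ims,t,lo=-.033,hi=.03,dbg=False):
    P=[]
    for c in ims:
        g=cv2.cvtColor(c['img'],cv2.COLOR_RGB2GRAY).astype(float)
        a,b=proj(c,t+[0,0,hi]),proj(c,t+[0,0,lo]);pts=[]
        for v in range(int(a[1]),int(b[1])+1):
            u0=a[0]+(b[0]-a[0])*(v-a[1])/(b[1]-a[1]);x0=int(u0)-15
            s=cv2.GaussianBlur(g[v:v+1,x0:x0+31],(5,1),0.8)[0]; d=np.diff(s)
            def sub(i,d):
                if i<1 or i>len(d)-2: return i
                q=d[i-1]-2*d[i]+d[i+1]; return i+(.5*(d[i-1]-d[i+1])/q if abs(q)>1e-9 else 0)
            i=2+int(np.argmax(d[2:13]));j=16+int(np.argmin(d[16:28]))
            pts.append((v,x0+.5+sub(i,d),x0+.5+sub(j,-d)))
        p=np.array(pts);m=(p[:,1]+p[:,2])/2;wd=p[:,2]-p[:,1];ok=abs(wd-np.median(wd))<2
        if dbg: print(np.c_[p,wd][::4].round(1).tolist())
        k=np.polyfit(p[ok,0],m[ok],1);print('fit n',ok.sum(),'width',np.median(wd).round(1),'rms',np.std(m[ok]-np.polyval(k,p[ok,0])).round(2))
        o,d1=ray(c,(np.polyval(k,a[1]),a[1]));_,d2=ray(c,(np.polyval(k,b[1]),b[1]));n=np.cross(d1,d2);P.append((n/np.linalg.norm(n),o))
    def at(z):
        A=np.array([n[:2] for n,_ in P]);y=np.array([n@o-n[2]*z for n,o in P]);return np.linalg.solve(A,y)
    return at
if __name__=='__main__':
    from cv2 import imread
    t=np.array([.601,.0682,.1554]);ims=[dict(np.load(n+'.npz')) for n in('scene','side')]
    at=axis(ims,t,dbg=True)
    for dz in(.06,0,-.05): print(dz,(at(t[2]+dz)-t[:2]).round(4))
    t=np.array([.602,.0671,.1919]);I=[]
    for c,n in zip(ims,('scene','side')): I.append({**c,'img':cv2.cvtColor(imread(f'pics/{n}_t.png'),cv2.COLOR_BGR2RGB)})
    at=axis(I,t,lo=-.045)
    for dz in(.06,0,-.05): print('before',dz,(at(t[2]+dz)-t[:2]).round(4))
    # posts' pins give the same-view seat centre
    for z in(.098,.101): print('mouth',[onz(c,uv,z).round(4).tolist() for c,uv in zip(ims,[(235.5,255.8),(268.4,285.5)])])
E
python3 axis.py
```

```text
[[214.0, 223.3, 242.8, 19.5], [218.0, 223.8, 243.5, 19.7], [222.0, 224.7, 244.1, 19.4], [226.0, 225.6, 244.5, 18.9], [230.0, 225.9, 242.6, 16.8], [234.0, 226.6, 242.6, 16.0], [238.0, 227.7, 242.8, 15.1], [242.0, 228.2, 244.1, 15.9]]
fit n 14 width 16.8 rms 0.2
[[242.0, 258.3, 278.5, 20.2], [246.0, 258.6, 275.8, 17.1], [250.0, 259.2, 276.0, 16.8], [254.0, 259.4, 276.3, 16.9], [258.0, 259.6, 276.8, 17.2], [262.0, 262.4, 275.7, 13.2], [266.0, 260.4, 277.1, 16.7], [270.0, 260.9, 277.4, 16.5], [274.0, 266.0, 277.5, 11.5]]
fit n 27 width 16.9 rms 0.1
0.06 [ 0.0022 -0.0006]
0 [ 0.0031 -0.0028]
-0.05 [ 0.0038 -0.0046]
fit n 21 width 16.0 rms 0.7
fit n 30 width 16.7 rms 0.67
before 0.06 [-0.0015  0.0004]
before 0 [ 0.0025 -0.0026]
before -0.05 [ 0.0058 -0.0051]
mouth [[0.6049, 0.0694, 0.098], [0.6052, 0.069, 0.098]]
mouth [[0.6014, 0.0712, 0.101], [0.6032, 0.0722, 0.101]]
```

Call:
arm_command(commands=[0, 0, -0.006, 0, 0, 0, 0.3, 0.0033, 0, -0.006, -0.3, 2.4, 0, 0.3, 0.0033, 0, -0.006, -0.3, 2.4, 0, 0.3, 0.0033, 0, -0.006, -0.3, 2.4, 0, 0.3, 0.0033, 0, -0.006, -0.3, 2.4, 0, 0.3, 0.0033, 0, -0.006, -0.3, 2.4, 0, 0.3])

```text
t: 20.1
eef_pos: [0.6013, 0.072, 0.1619]
tool_rot: [-0.015, 0.706, 0.707, 0.015]
contact_force: [-0.4, 0.2, -0.4]
gripper_width: 0.384
grasp_force: 40.0
```

```bash
cat > t6.py <<'E'
from axis import *
o=get_obs();t=np.array(o['eef_pos']);print(o['t'],t.round(4),o['contact_force'].round(1),'tool z',R.from_quat(o['tool_rot'],scalar_first=True).as_matrix()[:,2].round(4))
ims=[grab('scene'),grab('side')]
at=axis(ims,t)
b=at(.103);print('tilt',((at(.2)-b)/.097).round(3),'bottom',b.round(4),'need',((np.array([.605,.0692])-b)*1000).round(1))
E
python3 t6.py
```

```text
20.1 [0.6013 0.072  0.1619] [-0.4  0.2 -0.4] tool z [-1.000e-04  4.160e-02 -9.991e-01]
fit n 15 width 16.5 rms 0.32
fit n 29 width 16.6 rms 0.75
tilt [-0.005 -0.085] bottom [0.6056 0.072 ] need [-0.6 -2.8]
```

```bash
sed -i "s/        k=np.polyfit(p\[ok,0\],m\[ok\],1);/        for _ in range(4):\n            k=np.polyfit(p[ok,0],m[ok],1);e=abs(m-np.polyval(k,p[:,0]));ok=(abs(wd-np.median(wd))<2)\&(e<max(.25,np.median(e[ok])*1.5))\n        k=np.polyfit(p[ok,0],m[ok],1);/" axis.py && sed -i 's/at=axis(ims,t)/at=axis(ims,t,dbg=True)/' t6.py && python3 t6.py && python3 axis.py | grep -v '\[\['
```

```text
20.2 [0.6013 0.0719 0.1618] [-0.2  0.4 -0.2] tool z [-2.000e-04  4.170e-02 -9.991e-01]
[[211.0, 223.4, 240.6, 17.2], [215.0, 221.8, 241.6, 19.8], [219.0, 222.6, 241.8, 19.2], [223.0, 223.1, 241.9, 18.9], [227.0, 223.8, 240.0, 16.2], [231.0, 223.8, 237.3, 13.5], [235.0, 224.7, 240.6, 15.9], [239.0, 225.2, 241.0, 15.8], [243.0, 225.6, 241.5, 15.9]]
fit n 8 width 16.6 rms 0.12
[[240.0, 262.6, 277.6, 15.0], [244.0, 257.6, 274.5, 16.9], [248.0, 257.7, 274.6, 17.0], [252.0, 258.1, 274.9, 16.8], [256.0, 258.3, 275.5, 17.2], [260.0, 258.5, 274.2, 15.7], [264.0, 258.6, 275.3, 16.7], [268.0, 259.1, 275.5, 16.4], [272.0, 259.0, 275.5, 16.5]]
fit n 27 width 16.7 rms 0.09
tilt [ 0.042 -0.115] bottom [0.6038 0.0727] need [ 1.2 -3.5]
fit n 12 width 16.5 rms 0.09
fit n 28 width 16.7 rms 0.09
0.06 [ 0.0036 -0.0018]
0 [0.004  0.0003]
-0.05 [0.0043 0.002 ]
fit n 14 width 16.0 rms 0.13
fit n 27 width 16.7 rms 0.09
before 0.06 [ 0.0026 -0.0018]
before 0 [ 0.0036 -0.0032]
before -0.05 [ 0.0045 -0.0044]
```

Call:
arm_command(commands=[0.0012, -0.0006, 0, 0, -2.4, 0, 0.3, 0.0012, -0.0006, 0, 0, -2.4, 0, 0.3, 0.0012, -0.0006, 0, 0, -2.4, 0, 0.3, 0.0012, -0.0006, 0, 0, -2.4, 0, 0.3, 0.0012, -0.0006, 0, 0, -2.4, 0, 0.3])

```text
t: 20.8
eef_pos: [0.6008, 0.0723, 0.1618]
tool_rot: [-0.0, 0.707, 0.707, 0.0]
contact_force: [-0.8, -1.3, -0.9]
gripper_width: 0.385
grasp_force: 40.0
```

```bash
python3 t6.py; python3 - <<'E'
from h import *
t=np.array(get_obs()['eef_pos'])
for n,m in(('scene',(235.5,255.8)),('side',(268.4,285.5))):
    c=dict(np.load(n+'.npz'));q=onz(c,m,.101)
    # column of a vertical line through the mouth centre
    print(n,[(v[1].round(1),v[0].round(1)) for v in (proj(c,q+[0,0,dz]) for dz in (0,.02,.03,.04,.05,.06,.08))])
E
```

```text
20.8 [0.6008 0.0723 0.1618] [-0.8 -1.3 -0.9] tool z [-1.e-04  1.e-04 -1.e+00]
[[212.0, 222.7, 240.5, 17.8], [216.0, 221.6, 241.2, 19.5], [220.0, 222.0, 241.6, 19.6], [224.0, 222.9, 242.0, 19.1], [228.0, 223.8, 240.3, 16.4], [232.0, 227.8, 240.2, 12.3], [236.0, 225.4, 240.5, 15.1], [240.0, 225.8, 241.7, 15.9]]
fit n 11 width 16.5 rms 0.09
[[240.0, 262.6, 277.6, 15.0], [244.0, 257.4, 274.5, 17.1], [248.0, 257.7, 274.8, 17.1], [252.0, 258.1, 275.0, 16.9], [256.0, 258.3, 275.6, 17.3], [260.0, 261.5, 274.2, 12.7], [264.0, 259.2, 275.5, 16.3], [268.0, 259.5, 276.2, 16.6], [272.0, 259.4, 276.3, 16.9]]
fit n 26 width 16.8 rms 0.08
tilt [-0.005  0.01 ] bottom [0.6045 0.0683] need [0.5 0.9]
scene [(np.float64(255.8), np.float64(235.5)), (np.float64(246.6), np.float64(234.2)), (np.float64(241.9), np.float64(233.5)), (np.float64(237.1), np.float64(232.8)), (np.float64(232.3), np.float64(232.1)), (np.float64(227.4), np.float64(231.4)), (np.float64(217.3), np.float64(229.9))]
side [(np.float64(285.5), np.float64(268.4)), (np.float64(275.9), np.float64(267.7)), (np.float64(271.1), np.float64(267.4)), (np.float64(266.1), np.float64(267.0)), (np.float64(261.1), np.float64(266.6)), (np.float64(256.1), np.float64(266.3)), (np.float64(245.7), np.float64(265.5))]
```

Call:
arm_command(commands=[0.001, 0.0003, 0, 0, 0, 0, 0.3, 0.001, 0.0003, 0.005, 0, 0, 0, 0.3, 0.001, 0.0003, 0.01, 0, 0, 0, 0.3, 0.001, 0.0003, 0.014, 0, 0, 0, 0.3, 0.001, 0.0003, 0.014, 0, 0, 0, 0.3])

```text
t: 21.4
eef_pos: [0.6004, 0.0736, 0.1469]
tool_rot: [-0.0, 0.707, 0.707, -0.001]
contact_force: [0.3, -0.3, -0.3]
gripper_width: 0.393
grasp_force: 40.0
```

Call:
arm_command(commands=[0, 0, 0.004, 0, 0, 0, 0.3, 0, 0, 0.008, 0, 0, 0, 0.3, 0, 0, 0.012, 0, 0, 0, 0.3, 0, 0, 0.012, 0, 0, 0, 0.3])

```text
t: 21.8
eef_pos: [0.6006, 0.0737, 0.1352]
tool_rot: [-0.0, 0.707, 0.707, -0.0]
contact_force: [-0.3, -0.0, -0.7]
gripper_width: 0.389
grasp_force: 40.0
```

Call:
arm_command(commands=[0, 0, 0.005, 0, 0, 0, 0.3, 0, 0, 0.01, 0, 0, 0, 0.3, 0, 0, 0.014, 0, 0, 0, 0.3, 0, 0, 0.014, 0, 0, 0, 0.3])

```text
t: 22.2
eef_pos: [0.6005, 0.0737, 0.1211]
tool_rot: [-0.0, 0.707, 0.707, -0.001]
contact_force: [0.3, 1.1, -1.1]
gripper_width: 0.388
grasp_force: 40.0
```

Call:
arm_command(commands=[0, 0, 0.002, 0, 0, 0, 0.3, 0, 0, 0.004, 0, 0, 0, 0.3, 0, 0, 0.005, 0, 0, 0, 0.3, 0, 0, 0.005, 0, 0, 0, 0.3])

```text
t: 22.6
eef_pos: [0.601, 0.0738, 0.1168]
tool_rot: [-0.0, 0.707, 0.707, -0.0]
contact_force: [-1.1, -0.7, -1.1]
gripper_width: 0.383
grasp_force: 40.0
```

Call:
arm_command(commands=[0, 0, 0.001, 0, 0, 0, 0.3, 0, 0, 0.002, 0, 0, 0, 0.3, 0, 0, 0.002, 0, 0, 0, 0.3])

```text
t: 22.9
eef_pos: [0.6015, 0.0741, 0.1158]
tool_rot: [0.0, 0.707, 0.707, 0.0]
contact_force: [-1.4, -0.9, 5.1]
gripper_width: 0.386
grasp_force: 40.4
```

Call:
arm_command(commands=[0, 0, 0, 0, 0, 0, 0.5, 0, 0, 0, 0, 0, 0, 0.7, 0, 0, 0, 0, 0, 0, 1, 0, 0, 0, 0, 0, 0, 1, 0, 0, 0, 0, 0, 0, 1, 0, 0, -0.03, 0, 0, 0, 1, 0, 0, -0.07, 0, 0, 0, 1, 0, 0, -0.11, 0, 0, 0, 1])

```text
t: 23.7
eef_pos: [0.6005, 0.0738, 0.2258]
tool_rot: [-0.0, 0.707, 0.708, -0.0]
contact_force: [0.8, 0.4, -0.6]
gripper_width: 0.998
grasp_force: 0.0
```

Call:
arm_command(commands=[0, 0, -0.03, 0, 0, 0, 1, 0, 0, -0.03, 0, 0, 0, 1, 0, 0, -0.03, 0, 0, 0, 1, 0, 0, -0.03, 0, 0, 0, 1])

```text
t: 24.1
eef_pos: [0.6002, 0.0735, 0.2535]
tool_rot: [-0.001, 0.707, 0.707, -0.001]
contact_force: [-0.8, 1.3, 0.3]
gripper_width: 0.999
grasp_force: 0.0
```

```bash
python3 - <<'E'
from axis import *
import t4_dummy if False else None
E
python3 - <<'E'
from h import *
L=[]
o=get_obs();print(o['t'],o['eef_pos'],o['contact_force'])
for n in('scene','side','wrist'):
    c=grab(n,n+'_end.png');h=cv2.cvtColor(c['img'],cv2.COLOR_RGB2HSV);m=cv2.inRange(h,(108,120,50),(128,255,255))
    k,l,st,ce=cv2.connectedComponentsWithStats(m);u=proj(c,np.array([.603,.07,.178]))
    i=min((i for i in range(1,k) if st[i][4]>60),key=lambda i:np.linalg.norm(ce[i]-u));print(n,st[i],ce[i].round(1),'expect cap mid',u.round(1));L.append((c,ce[i]))
    if n=='wrist':
        for z in(.050,.056):
            for q in white(c,z,(150,20,500,460)):
                if q[0] and q[1]>30: print(z,q)
print(tri(L))
E
```

```text
24.1 [0.60022917 0.07349156 0.25354752] [-0.75364269  1.30449045  0.34566342]
scene [218 211  22  17 312] [228.7 219. ] expect cap mid [230.3 218.1]
side [254 238  23  19 351] [265.  247.3] expect cap mid [266.5 246.6]
wrist [ 300  216   50   49 1813] [323.9 240.7] expect cap mid [325.3 244. ]
0.05 (np.True_, 44, [305.8, 268.8], [0.5837, 0.001, 0.05])
0.05 (np.True_, 36, [319.4, 116.2], [0.5982, 0.1586, 0.05])
0.056 (np.True_, 44, [305.8, 268.8], [0.584, 0.0034, 0.056])
0.056 (np.True_, 36, [319.4, 116.2], [0.5983, 0.1585, 0.056])
(array([0.60271063, 0.07312192, 0.17840566]), [0.5, 1.0, 0.8])  File "<stdin>", line 2
    import t4_dummy if False else None
                    ^^
SyntaxError: invalid syntax
```

```bash
python3 -c "
from station import hand_in
print(hand_in())"
```

```text
the job is handed in; nothing more can be done
None
```

I handed the job in at about 24 s. The holder is pushed down on its pins to the expected seat height. The tube was lowered until it touched the socket floor at the expected height, and the gripper has released it and moved clear. I did not inspect the clip arms up close; I judged them snapped from the force and seat height.

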